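Fetch the teaspoon from behind the condiments

TASK

The teaspoon lies on the wooden tray behind the pepper mill, the spice jar and the salt shaker. Leaving the spoon where it is, first stand those three aside, upright, on the bare part of the black board; then fetch the spoon and lay it flat in the middle of the cork mat, along the mat. Only then put each of the three back upright in the very recess of the tray it came from, tipping nothing over and leaving the jam jar and the mug where they stand.

Things in the scene. Friction and masses are not known exactly. Their poses are not given: they have to be found in the camera images.
- mill: Pepper mill of brown wood, loose, standing in one of the tray's three recesses; 165 mm tall, foot 58 mm across, round head 49 mm across whose widest part is 137 mm above the foot, small metal knob on top. Origin: centre of its underside; z up.
- spice_jar: Spice jar with a red cap and a green label, loose, standing in another recess of the tray; 106 mm tall, glass 42 mm across, cap (top 21 mm) 45 mm across. Origin: centre of its underside; z up.
- salt: Salt shaker, glass with a grey perforated cap, loose, standing in the remaining recess; 90 mm tall, 44 mm across up to 66 mm height, cap 34 mm; it may lean 3 degrees by itself. Origin: centre of its underside; z up.
- spoon: Steel teaspoon lying flat on the tray behind the row of three, roughly parallel to the row; 130 x 26 x 11 mm. Origin: centre of its length at its underside; x along it, towards the bowl. Grip it low across the bowl (26 mm wide, steep sides up to 6 mm high, centred at x = +45 mm); farther along, its sides slope and slip out of the fingers.
- tray: Wooden condiment tray, fixed, 116 x 236 x 12 mm; changes sides (left, right) with the black board. Origin: centre of its underside; x away from the robot, y along the row. Three round recesses 73 mm across, floor at z 8 mm, centred at x -18 mm and y -78, 0, +78 mm; which condiment stands in which changes. The spoon lies on its flat top (z 12 mm) behind them, near x +32 mm.
- board: Black chopping board, fixed, the side area, flat, 215 mm along its x, 285 mm along its y, 10 mm thick. Origin: centre of its underside; y away from the robot. The cork mat lies on its near end (y about -104 mm) and the jam jar on its far end (y about +92 mm); between them it is bare.
- mat: Flat cork spoon mat, fixed on the near end of the black board, target of the spoon; 170 mm along its x, 64 mm along its y, 5 mm thick. Origin: centre of its underside, which lies on top of the board (its own top is 15 mm above the worktop).
- jam_jar: Jam jar with a green lid on the far end of the black board, loose, a bystander to be left alone; 73 mm across, 84 mm tall. Origin: centre of its underside.
- mug: White mug with green dots, loose, on the worktop between the robot and the tray, a bystander to be left alone; 88 x 115 mm with its handle, 97 mm tall. Origin: at its underside, near the centre of its outline with the handle (which points to its -y).
Mind the look-alikes: they are no part of the job. Leave any yellow look-alike of the salt alone. What is shaped like the spice_jar but blue is not meant.

How it is judged:
By the outcome, as a careful person would: the job done as asked, in the order asked, and still so for the second after the job is handed in, with the robot touching nothing.
It also fails if it takes over 136 s, if anything falls off the work surface, if the arm or the gripper's body presses on something with over 40 N, if the wrist force passes 120 N, or if a joint passes its speed limit or range.

ROBOT

A 6-joint arm with a two-finger parallel gripper is mounted at the origin on a cart in front of the work surface, level with it; the furniture and walls round the work are solid. World frame = base frame: x ahead of the robot, y to its left, z up, the work surface at z = 0. Lengths are in m, angles in rad, forces in N, time in s.
With the tool pointing down it reaches from about 0.275 to 0.75 m from the base axis. Payload 10.2 kg.
Tool frame: the origin (TCP) lies on the centre line of the jaws, within the pads' length; the fingertips stand robot.tip_reach ahead of it and the grasp point (between the pads) lies 2 mm behind it (robot.tip_reach is the distance from the TCP to the fingertips, in m); z points along the fingers, y is the line along which they close (so a half turn about z gives the same grasp; the last joint's range is limited). The gripper opens to 85 mm and grips with 20 to 120 N. Pads are 22 mm wide; open, the fingers measure 114 mm over their backs; the gripper's body (76 mm by 85 mm) begins 54 mm behind the grasp point. The pads swing forward as they close: fully open they stand 13 mm farther back than shut.
Start: joints at [0.939, 0.313, 1.498, -0, 1.331, -0.223], TCP at [0.209, 0.482, 0.216] pointing down, gripper open.
Joint ranges: [-2.94, 2.94], [-0.97, 2.17], [0.19, 2.56], [-1.23, 4.37], [0.02, 3.11], [-2.88, 2.88]. Speed limits (rad/s): [2.39, 2.39, 3.01, 3.14, 3.14, 3.14].

INTERFACE

Orientations are given as a 3x3 rotation matrix whose columns are the frame's x, y, z axes.
In Python, from workcell import status, imaging, robot gives the robot as it stands.
- The arm moves only by the tool drive_tool, never from a script. Its argument "commands" is one flat list of numbers, 4 for each row, row after row: the shift along the tool's x, y, z in mm, then the turn about the tool's z in rad. In form: [x, y, z, yaw, x, y, z, yaw, ...]. A call has exactly 8 rows; each row shifts and turns the commanded pose from where the row before left it, along the tool's axes as they then stand; what a row does not reach is not made up. A row lasts 1/10 s, in which the tool goes at most 50 mm and 8.59 degrees, less where a joint would pass 70% of its speed; a pose out of reach is approached as far as the arm can. A call is refused whole if a number of a shift passes 50 or a number of a turn 0.15, either way. A call with a gripper value outside its range is refused whole. "jaw" is the opening, from -1 (shut) to 1 (fully open), set as the call begins (left out, the last holds). The fingers move at their own pace and stop on an object; "force" is the grip in N (left out, the last holds). Time passes only in rows, so rows that do not move let the fingers close, or fill a call up. It gives the time, the measured TCP pose, the force, the opening and the grip force at its end, in the units of the state.
- status.state(): the state, without advancing time (a new reading comes with each control period).
- imaging.get_image(name): name is "side" or "top" or "wrist"; returns the picture (480x640x3 uint8, red, green, blue); there is no depth.
- imaging.get_calibration(name): a dict with "intrinsics" (3x3 intrinsics, pixels), "distortion" ([k1, k2, p1, p2, k3] as OpenCV has them; the pictures are not rectified), "extrinsics" (4x4, takes a point from world to camera coordinates); the wrist camera has in their place "tool_from_camera" (4x4, takes a point from camera to tool coordinates, whose origin is the TCP and whose axes are the flange's). Camera axes: x right, y up, looking along -z (the intrinsics and any distortion apply to the point x, -y, -z); pixel columns grow to the right and rows downward; lengths in m; the calibration is good to about 2 mm. A picture is of the moment at which its call begins: read the wrist's pose just before it. get_calibration takes no time and is no camera call.
- robot.close_job(): hands the job in; it is judged then, once.
The state is a dict: "clock": time; "joint_positions": joint angles; "qvel": joint speeds; "joint_efforts": joint torques, N m; "position": TCP position; "tcp_rot": TCP orientation; "wrist_force": force on the tool from outside, world axes, zero at the start; "torque": the same for the moment, N m; "finger_gap": finger opening in m; "finger_force": force on a finger pad.
Only numpy, scipy, OpenCV 4.12 (cv2) and the standard library are available. Lean on these libraries where they do the work, as an engineer would, in place of code of your own. Each camera call takes 0.05 s, during which the arm holds its last target. There are 200 camera calls.

## Working session

There is one attempt and no reset: what is moved stays moved. The work goes in short steps, Python scripts to look and compute and a tool call to move; the robot and the scene stay as the last step left them, time stands still between calls to the robot, and variables do not carry over. Pictures are saved under pics/ and viewed, at most 14 in all, crops included, and the job is handed in when it is done.

Besides the shell and the picture viewer there is one more tool, called after "Emit:" in YAML: its name, and indented under it one key for each argument. drive_tool: Moves the arm, as the interface text tells. Its arguments: {"type":"object","properties":{"commands":{"type":"array","items":{"type":"number"}},"jaw":{"type":"number"},"force":{"type":"number"}},"required":["commands"]}

```bash
ls; mkdir -p pics
cat > h.py <<'E'
import numpy as np, cv2, json
from workcell import status, imaging, robot
def calib(n):
    c=imaging.get_calibration(n); K=np.array(c["intrinsics"]); d=np.array(c["distortion"],float)
    if n=="wrist":
        s=status.state(); T=np.eye(4);T[:3,:3]=s["tcp_rot"];T[:3,3]=s["position"]
        W=T@np.array(c["tool_from_camera"])
    else: W=np.linalg.inv(np.array(c["extrinsics"]))
    return K,d,W
def cast(cal,uv,z):
    K,d,W=cal
    p=cv2.undistortPoints(np.array(uv,float).reshape(-1,1,2),K,d).reshape(-1,2)
    r=np.c_[p[:,0],-p[:,1],-np.ones(len(p))]@W[:3,:3].T
    o=W[:3,3]; return o+r*((z-o[2])/r[:,2])[:,None]
def proj(cal,P):
    K,d,W=cal; q=(np.atleast_2d(P)-W[:3,3])@W[:3,:3]
    q=q*[1,-1,-1]; return cv2.projectPoints(q,np.zeros(3),np.zeros(3),K,d)[0].reshape(-1,2)
def snap(n,f):
    cal=calib(n); im=imaging.get_image(n); cv2.imwrite(f"pics/{f}.png",im[:,:,::-1]); return im,cal
E
python3 - <<'E'
from h import *
for n in("top","side"):
    im,c=snap(n,n+"0"); print(n,c[2].round(3).tolist(),c[0].round(0).tolist())
s=status.state(); print({k:np.round(v,3).tolist() for k,v in s.items()}, robot.tip_reach)
print(np.round(imaging.get_calibration("wrist")["tool_from_camera"],3))
E
```

```text
pics
top [[0.098, 0.965, -0.243, 0.304], [-0.995, 0.095, -0.022, -0.219], [0.002, 0.244, 0.97, 0.904], [0.0, 0.0, 0.0, 1.0]] [[579.0, 0.0, 323.0], [0.0, 579.0, 246.0], [0.0, 0.0, 1.0]]
side [[-0.26, -0.838, 0.479, 0.891], [0.966, -0.224, 0.133, -0.09], [-0.004, 0.497, 0.868, 0.78], [0.0, 0.0, 0.0, 1.0]] [[490.0, 0.0, 320.0], [0.0, 490.0, 240.0], [0.0, 0.0, 1.0]]
{'clock': 0.1, 'joint_positions': [0.939, 0.313, 1.498, -0.0, 1.331, -0.223], 'qvel': [-0.0, -0.001, -0.002, 0.0, -0.001, 0.0], 'joint_efforts': [0.002, -41.289, -26.014, -0.0, 0.003, -0.0], 'position': [0.209, 0.482, 0.216], 'tcp_rot': [[-0.918, 0.397, -0.001], [0.397, 0.918, -0.001], [0.0, -0.001, -1.0]], 'wrist_force': [0.365, 0.63, -0.835], 'torque': [0.034, -0.005, 0.003], 'finger_force': 0.0, 'finger_gap': 0.085} 0.017
[[ 0.     0.951  0.31   0.08 ]
 [ 1.    -0.     0.001  0.001]
 [ 0.001  0.31  -0.951 -0.157]
 [ 0.     0.     0.     1.   ]]
```

View pics/top0.png

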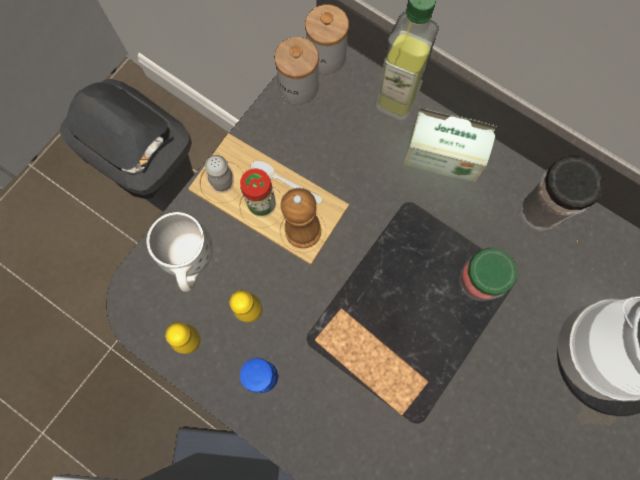

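View pics/side0.png

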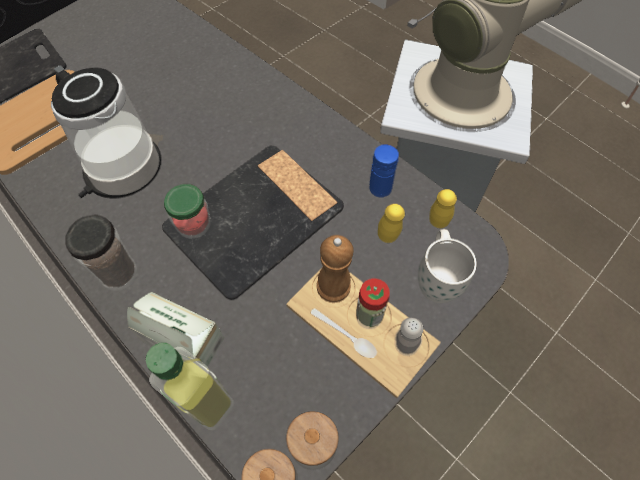

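The top view shows salt at (215,180), spice jar at (257,190) and mill at (300,215) in the tray. The spoon lies behind them, with its bowl near (262,170). The board is at (410,310), the mat at (370,360), the jam jar at (488,275) and the mug at (180,245). The side view agrees with this.

```bash
cat > m1.py <<'E'
from h import *
cal=calib("top"); im=cv2.imread("pics/top0.png"); hsv=cv2.cvtColor(im,cv2.COLOR_BGR2HSV)
cs=calib("side"); ims=cv2.imread("pics/side0.png"); hs=cv2.cvtColor(ims,cv2.COLOR_BGR2HSV)
def rect(h,c,box,lo,hi,z,nm):
    m=np.zeros(h.shape[:2],np.uint8); x0,y0,x1,y1=box; m[y0:y1,x0:x1]=cv2.inRange(h,lo,hi)[y0:y1,x0:x1]
    m=cv2.morphologyEx(m,cv2.MORPH_OPEN,np.ones((3,3)))
    ct=np.vstack([k for k in cv2.findContours(m,0,2)[0] if cv2.contourArea(k)>60]).reshape(-1,2)
    P=cast(c,ct,z)[:,:2]; r=cv2.minAreaRect((P*1000).astype(np.float32)); print(nm,np.round(r[0],1),np.round(r[1],1),round(r[2],1))
rect(hsv,cal,(180,130,355,262),(12,60,120),(28,190,255),.012,"tray top")
rect(hs,cs,(280,255,445,400),(12,60,120),(28,190,255),.012,"tray side")
rect(hsv,cal,(310,305,430,418),(8,80,90),(25,255,255),.015,"mat top")
rect(hs,cs,(250,145,340,225),(8,80,90),(25,255,255),.015,"mat side")
rect(hsv,cal,(305,195,515,425),(0,0,0),(180,255,48),.010,"board top")
rect(hsv,cal,(240,165,275,203),(174,120,80),(180,255,255),.106,"cap top")
rect(hsv,cal,(462,250,518,296),(45,60,30),(85,255,255),.084,"jam top")
for nm,a,b in [("salt",(216,163),(412,326)),("spice",(257,182),(375,289)),("knob",(298,201),(338,241)),("spoonbowl",(262,169),(365,347)),("spoonend",(320,201),(314,313)),("jam",(492,270),(185,201)),("mug",(178,240),(450,262))]:
    z={"salt":.098,"spice":.114,"knob":.173,"jam":.094,"mug":.097}.get(nm,.015)
    print(nm,cast(cal,a,z).round(3),cast(cs,b,z).round(3))
print(cast(cal,[(407,204),(512,285),(412,420),(308,340)],.01).round(3))
E
python3 m1.py
```

```text
tray top [ 600.9 -101.9] [238.7 119.7] 63.7
tray side [590.8 -98.5] [242.8 138.6] 63.5
mat top [ 357.  -287.5] [171.5  66. ] 55.2
mat side [ 358.1 -286. ] [171.3  64.5] 55.5Traceback (most recent call last):
  File "m1.py", line 13, in <module>
    rect(hsv,cal,(305,195,515,425),(0,0,0),(180,255,48),.010,"board top")
    ~~~~^^^^^^^^^^^^^^^^^^^^^^^^^^^^^^^^^^^^^^^^^^^^^^^^^^^^^^^^^^^^^^^^^
  File "m1.py", line 7, in rect
    ct=np.vstack([k for k in cv2.findContours(m,0,2)[0] if cv2.contourArea(k)>60]).reshape(-1,2)
       ~~~~~~~~~^^^^^^^^^^^^^^^^^^^^^^^^^^^^^^^^^^^^^^^^^^^^^^^^^^^^^^^^^^^^^^^^^^
    return _nx.concatenate(arrs, 0, dtype=dtype, casting=casting)
           ~~~~~~~~~~~~~~~^^^^^^^^^^^^^^^^^^^^^^^^^^^^^^^^^^^^^^^
ValueError: need at least one array to concatenate
```

```bash
sed -i '/board top/d' m1.py; python3 m1.py | tail -n +5
```

```text
Traceback (most recent call last):
  File "m1.py", line 13, in <module>
    rect(hsv,cal,(240,165,275,203),(174,120,80),(180,255,255),.106,"cap top")
    ~~~~^^^^^^^^^^^^^^^^^^^^^^^^^^^^^^^^^^^^^^^^^^^^^^^^^^^^^^^^^^^^^^^^^^^^^
  File "m1.py", line 7, in rect
    ct=np.vstack([k for k in cv2.findContours(m,0,2)[0] if cv2.contourArea(k)>60]).reshape(-1,2)
       ~~~~~~~~~^^^^^^^^^^^^^^^^^^^^^^^^^^^^^^^^^^^^^^^^^^^^^^^^^^^^^^^^^^^^^^^^^^
ValueError: need at least one array to concatenate
```

```bash
sed -i '/cap top/d;/jam top/d' m1.py; python3 m1.py | tail -n +5
cat >> m1.py <<'E'
# recesses & bare board in world
c=np.array([.6009,-.1019]); a=np.radians(63.7)
E
```

```text
salt [[ 0.617 -0.03   0.098]] [[ 0.62  -0.027  0.098]]
spice [[ 0.587 -0.097  0.114]] [[ 0.583 -0.092  0.114]]
knob [[ 0.545 -0.164  0.173]] [[ 0.551 -0.159  0.173]]
spoonbowl [[ 0.646 -0.087  0.015]] [[ 0.642 -0.087  0.015]]
spoonend [[ 0.601 -0.187  0.015]] [[ 0.606 -0.181  0.015]]
jam [[ 0.495 -0.444  0.094]] [[ 0.498 -0.439  0.094]]
mug [[0.494 0.007 0.097]] [[0.5   0.013 0.097]]
[[ 0.611 -0.328  0.01 ]
 [ 0.494 -0.499  0.01 ]
 [ 0.277 -0.356  0.01 ]
 [ 0.378 -0.191  0.01 ]]
```

Emit:
drive_tool:
  commands: [0, 0, -2, 0.147, 0, 0, -2, 0.147, 0, 0, -2, 0.147, 0, 0, -2, 0.147, 0, 0, -2, 0.147, 0, 0, -2, 0.147, 0, 0, -2, 0.147, 0, 0, -2, 0.147]
  jaw: 1
  force: 30

```text
clock: 0.9
position: [0.2086, 0.4816, 0.2322]
tcp_rot: [[0.02, 1.0, -0.001], [1.0, -0.02, -0.001], [-0.001, -0.0, -1.0]]
wrist_force: [0.3, -1.1, -1.0]
finger_gap: 0.0857
finger_force: 0.0
```

Emit:
drive_tool:
  commands: [0, 0, 0, 0.147, 0, 0, 0, 0.147, 0, 0, 0, 0.147, -20, 28, 0, 0, -20, 28, 0, 0, -20, 28, 0, 0, -20, 28, 0, 0, -20, 28, 0, 0]

```text
clock: 1.7
position: [0.2908, 0.3291, 0.2323]
tcp_rot: [[0.439, 0.898, -0.0], [0.898, -0.439, -0.0], [-0.0, -0.0, -1.0]]
wrist_force: [0.8, 0.3, 0.1]
finger_gap: 0.0856
finger_force: 0.0
```

Emit:
drive_tool:
  commands: [-20, 28, 0, 0, -20, 28, 0, 0, -20, 28, 0, 0, -20, 28, 0, 0, -20, 28, 0, 0, -20, 28, 0, 0, -20, 28, 0, 0, -20, 28, 0, 0]

```text
clock: 2.5
position: [0.4217, 0.0869, 0.2324]
tcp_rot: [[0.44, 0.898, -0.0], [0.898, -0.44, 0.0], [-0.0, -0.0, -1.0]]
wrist_force: [0.3, -0.5, 0.7]
finger_gap: 0.0855
finger_force: 0.0
```

Emit:
drive_tool:
  commands: [-20, 28, 0, 0, -20, 28, 0, 0, -20, 28, 0, 0, -20, 28, 0, 0, -20, 28, 0, 0, -20, 28, 0, 0, -20, 28, 0, 0, 0, 0, 0, 0]

```text
clock: 3.3
position: [0.5367, -0.1267, 0.2314]
tcp_rot: [[0.442, 0.897, -0.001], [0.897, -0.442, -0.0], [-0.001, -0.001, -1.0]]
wrist_force: [-0.7, 0.0, -0.4]
finger_gap: 0.085
finger_force: 0.0
```

```bash
cat >> h.py <<'E'
def plan(P,yaw_deg=None):
    s=status.state(); R=np.array(s["tcp_rot"]); d=(np.array(P)-s["position"])*1000
    a=np.degrees(np.arctan2(R[1,1],R[0,1]))
    out="shift tool xyz "+str((R.T@d).round(1))+" y-angle %.1f"%a
    if yaw_deg is not None:
        t=np.radians(yaw_deg); y=np.array([np.cos(t),np.sin(t),0]); x=np.array([y[1]*-1,y[0],0])
        out+=" turn %.3f; after turn xyz %s"%(-np.radians((yaw_deg-a+90)%180-90),np.round([x@d,y@d,-d[2]],1))
    print(out)
TC=np.array([.6009,-.1019]);TX=np.array([.896,-.443]);TY=np.array([.443,.896])
BC=np.array([.4429,-.3469]);BX=np.array([-.571,-.821]);BY=np.array([.821,-.571])
E
python3 - <<'E'
from h import *
im,c=snap("wrist","w1")
for n,P in dict(knob=(.548,-.162,.173),spicetop=(.585,-.095,.114),salttop=(.6185,-.0285,.098),bowl=(.644,-.087,.018),tip=(.603,-.184,.014)).items(): print(n,proj(c,P).round(0))
for y in(-.078,0,.078): print(TC-.018*TX+y*TY)
E
```

```text
knob [[354. 303.]]
spicetop [[354. 158.]]
salttop [[355.  40.]]
bowl [[400. 107.]]
tip [[399. 223.]]
[ 0.550218 -0.163814]
[ 0.584772 -0.093926]
[ 0.619326 -0.024038]
```

View pics/w1.png

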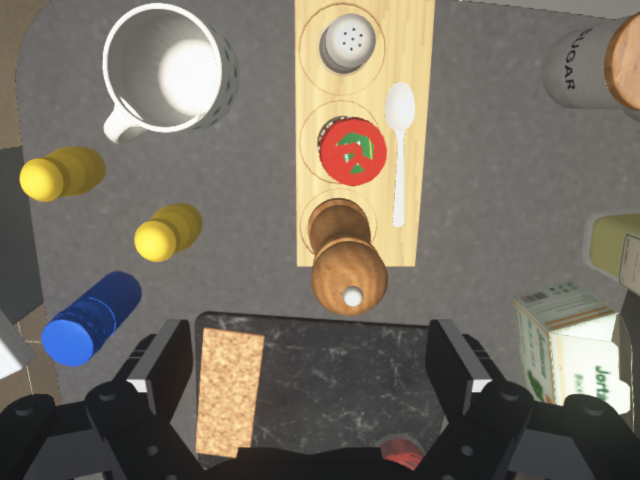

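Run:
```python
from h import *
c=calib("wrist")
for n,uv,z in [("knob",(353,297),.173),("spice",(353,152),.114),("salt",(351,39),.098),("ring",(342,49),.012),("bowl",(399,106),.018),("tip",(399,225),.014),("traycorners",(297,266),.012),("t2",(415,266),.012),("mat",(201,331),.015),("mat",(265,335),.015)]: print(n,cast(c,uv,z).round(4))
plan((.5475,-.160,.150))
```

```text
knob [[ 0.5486 -0.1565  0.173 ]]
spice [[ 0.5855 -0.0893  0.114 ]]
salt [[ 0.6155 -0.0246  0.098 ]]
ring [[ 0.6184 -0.0201  0.012 ]]
bowl [[ 0.6426 -0.0836  0.018 ]]
tip [[ 0.6019 -0.1838  0.014 ]]
traycorners [[ 0.496  -0.1789  0.012 ]]
t2 [[ 0.6004 -0.2303  0.012 ]]
mat [[ 0.3746 -0.1987  0.015 ]]
mat [[ 0.4323 -0.2318  0.015 ]]
shift tool xyz [-26.4  25.9  81.5] y-angle -26.2
```

Emit:
drive_tool:
  commands: [-9, 8.5, 0, 0, -9, 8.5, 0, 0, -8, 9, 0, 0, 0, 0, 22, 0, 0, 0, 22, 0, 0, 0, 22, 0, 0, 0, 20, 0, 0, 0, 0, 0]

```text
clock: 4.15
position: [0.5469, -0.1582, 0.1441]
tcp_rot: [[0.439, 0.898, -0.004], [0.898, -0.439, 0.002], [0.0, -0.005, -1.0]]
wrist_force: [-0.0, 1.1, -0.0]
finger_gap: 0.0855
finger_force: 0.0
```

Emit:
drive_tool:
  commands: [0, 0, 0, 0, 0, 0, 0, 0, 0, 0, 0, 0, 0, 0, 0, 0, 0, 0, 0, 0, 0, 0, 0, 0, 0, 0, 0, 0, 0, 0, 0, 0]
  jaw: -1
  force: 40

```text
clock: 4.95
position: [0.5481, -0.1586, 0.1469]
tcp_rot: [[0.439, 0.898, 0.001], [0.898, -0.439, -0.001], [-0.0, 0.001, -1.0]]
wrist_force: [-0.0, -0.4, 4.3]
finger_gap: 0.0086
finger_force: 39.1
```

Run:
```python
from h import *
im,c=snap("wrist","w2"); s=status.state();print(s["finger_gap"],s["wrist_force"])
im2,_=snap("side","s2")
a=np.hstack([im[:, 120:520],cv2.resize(im2[180:380,250:450],(400,480))]);cv2.imwrite("pics/c2.png",a[:,:,::-1])
```

```text
0.00833374619683119 [-0.47655046 -0.34909778  3.97009499]
```

View pics/c2.png

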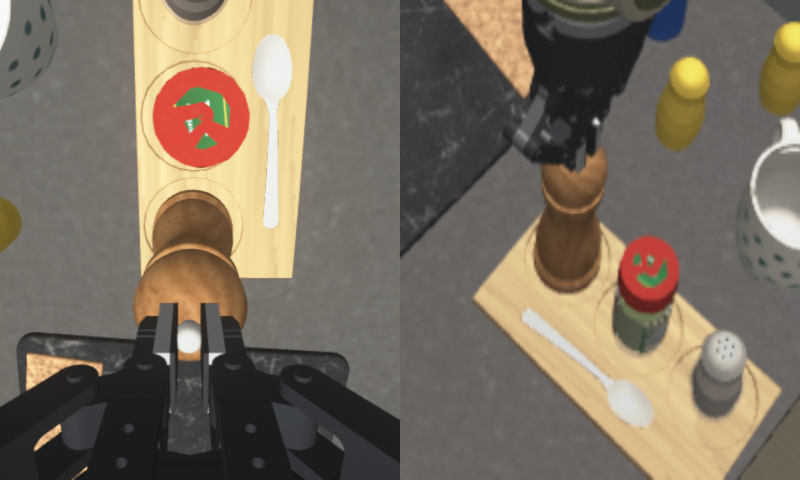

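Run:
```python
from h import *
c=calib("wrist"); s=status.state(); p=s["position"]
for z in(.13,.147,.16,.173): print(z,proj(c,(p[0],p[1],z)).round(0), proj(calib("side"),(p[0],p[1],z)).round(0))
# triangulate knob from top0/side0
ca,cb=calib("top"),calib("side")
for nm,a,b in[("knob",(298,201),(338,241)),("spicecap",(257,182),(375,289))]:
    A=cast(ca,a,0)[0];B=cast(cb,b,0)[0];oa,ob=ca[2][:3,3],cb[2][:3,3]
    da,db=A-oa,B-ob; t=np.linalg.lstsq(np.c_[da,-db],ob-oa,rcond=None)[0]; print(nm,oa+t[0]*da,ob+t[1]*db)
```

```text
0.13 [[309. 291.]] [[338. 254.]]
0.147 [[309. 308.]] [[338. 248.]]
0.16 [[310. 323.]] [[338. 244.]]
0.173 [[310. 341.]] [[338. 239.]]
knob [ 0.54744079 -0.16310264  0.16543977] [ 0.54666678 -0.15944157  0.16546231]
spicecap [ 0.58610029 -0.09757251  0.11737248] [ 0.58505681 -0.09212133  0.11784054]
```

```bash
python3 - <<'E'
from h import *
c=calib("wrist"); s=status.state(); p=np.array(s["position"]);R=np.array(s["tcp_rot"])
for zt in(.017,0,-.012,-.02):
  print(zt,[ (proj(c,p+R@np.array([x,y,zt]))-[120,0]).round(0).tolist()[0] for x,y in((.011,.0043),(-.011,.0043),(.011,.012))])
E
python3 -c "
import cv2;a=cv2.imread('pics/w2.png')[270:450,230:400];cv2.imwrite('pics/c3.png',cv2.resize(a,None,fx=3.3,fy=3.3,interpolation=2))"
```

```text
0.017 [[199.0, 269.0], [198.0, 312.0], [216.0, 269.0]]
0 [[200.0, 284.0], [199.0, 331.0], [218.0, 284.0]]
-0.012 [[201.0, 297.0], [200.0, 346.0], [220.0, 297.0]]
-0.02 [[201.0, 306.0], [201.0, 357.0], [222.0, 306.0]]
```

View pics/c3.png

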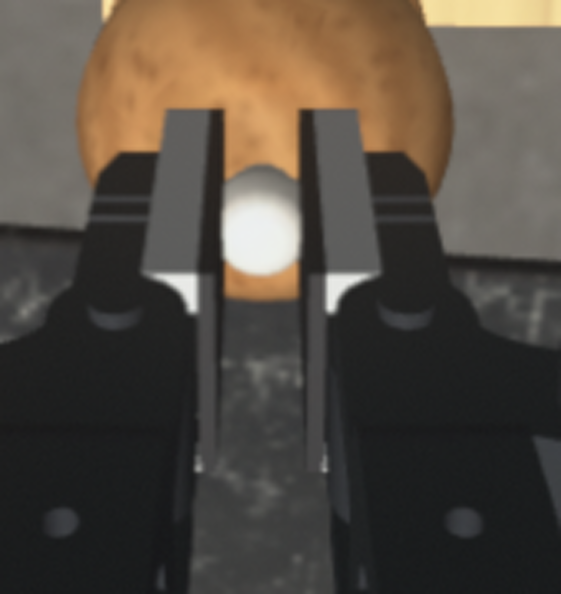

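Run:
```python
from h import *
c=calib("wrist"); s=status.state(); p=np.array(s["position"]);R=np.array(s["tcp_rot"])
for zt in(.017,.004,-.012,-.03,-.05):
  print(zt,[ proj(c,p+R@np.array([x,y,zt])).round(0).tolist()[0] for x,y in((.011,-.0425),(-.011,-.0425),(.011,.0425),(-.011,.0425))])
a=cv2.imread('pics/w1.png')[280:480,90:290];cv2.imwrite('pics/c4.png',cv2.resize(a,None,fx=3,fy=3,interpolation=2))
```

```text
0.017 [[216.0, 269.0], [220.0, 312.0], [402.0, 269.0], [399.0, 312.0]]
0.004 [[210.0, 280.0], [214.0, 326.0], [409.0, 280.0], [405.0, 326.0]]
-0.012 [[201.0, 296.0], [205.0, 345.0], [418.0, 296.0], [413.0, 345.0]]
-0.03 [[188.0, 319.0], [194.0, 372.0], [431.0, 319.0], [425.0, 372.0]]
-0.05 [[170.0, 350.0], [178.0, 409.0], [449.0, 350.0], [441.0, 409.0]]
```

View pics/c4.png

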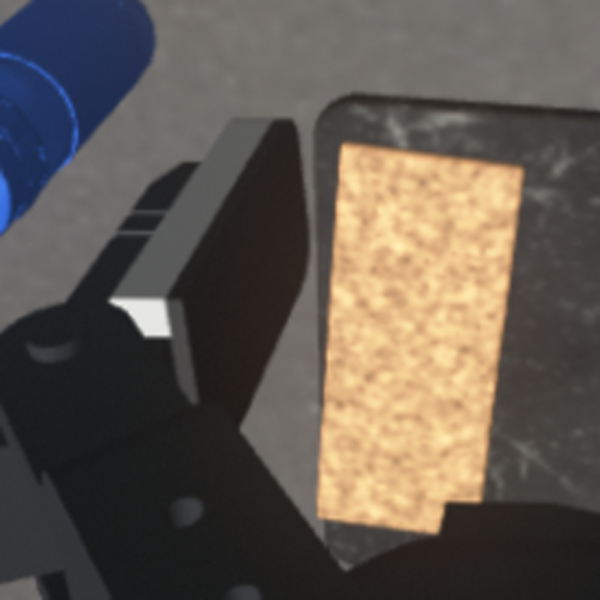

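The closed-up crops show that the real fingertips sit about 18 mm behind the reported TCP when shut, and about 29 mm behind it when open. They are not 17 mm ahead of it. The pads therefore closed on the knob above the ball, so I reopen and go about 42 mm lower.

Emit:
drive_tool:
  commands: [0, 0, 0, 0, 0, 0, 0, 0, 0, 0, 0, 0, 0, 0, 0, 0, 0, 0, 0, 0, 0, 0, 0, 0, 0, 0, 0, 0, 0, 0, 0, 0]
  jaw: 1

```text
clock: 5.85
position: [0.5479, -0.1584, 0.1465]
tcp_rot: [[0.439, 0.898, 0.0], [0.898, -0.439, -0.0], [0.0, 0.0, -1.0]]
wrist_force: [0.4, -0.7, -0.1]
finger_gap: 0.0853
finger_force: 0.0
```

Emit:
drive_tool:
  commands: [0, 0, 8, 0, 0, 0, 8, 0, 0, 0, 8, 0, 0, 0, 8, 0, 0, 0, 8, 0, 0, 0, 0, 0, 0, 0, 0, 0, 0, 0, 0, 0]

```text
clock: 6.65
position: [0.5481, -0.1585, 0.1069]
tcp_rot: [[0.439, 0.898, 0.001], [0.898, -0.439, -0.0], [-0.0, 0.001, -1.0]]
wrist_force: [0.7, -0.3, -0.1]
finger_gap: 0.0853
finger_force: 0.0
```

Emit:
drive_tool:
  commands: [0, 0, 0, 0, 0, 0, 0, 0, 0, 0, 0, 0, 0, 0, 0, 0, 0, 0, 0, 0, 0, 0, 0, 0, 0, 0, 0, 0, 0, 0, 0, 0]
  jaw: -1
  force: 40

```text
clock: 7.45
position: [0.5481, -0.1586, 0.107]
tcp_rot: [[0.439, 0.898, 0.001], [0.898, -0.439, -0.0], [-0.0, 0.001, -1.0]]
wrist_force: [-0.8, 0.6, 5.2]
finger_gap: 0.0464
finger_force: 41.1
```

Emit:
drive_tool:
  commands: [0, 0, 0, 0, 0, 0, 0, 0, 0, 0, 0, 0, 0, 0, 5, 0, 0, 0, 5, 0, 0, 0, 0, 0, 0, 0, 0, 0, 0, 0, 0, 0]
  jaw: 0.6

```text
clock: 8.25
position: [0.5479, -0.1585, 0.0966]
tcp_rot: [[0.439, 0.898, 0.0], [0.898, -0.439, -0.0], [0.0, 0.0, -1.0]]
wrist_force: [0.1, 0.1, 0.2]
finger_gap: 0.0684
finger_force: 0.0
```

Emit:
drive_tool:
  commands: [0, 0, 0, 0, 0, 0, 0, 0, 0, 0, 0, 0, 0, 0, 0, 0, 0, 0, 0, 0, 0, 0, 0, 0, 0, 0, 0, 0, 0, 0, 0, 0]
  jaw: -1
  force: 40

```text
clock: 9.05
position: [0.5482, -0.1586, 0.0969]
tcp_rot: [[0.439, 0.898, 0.001], [0.898, -0.439, -0.001], [-0.0, 0.001, -1.0]]
wrist_force: [2.1, -0.9, 5.8]
finger_gap: 0.0467
finger_force: 41.8
```

Run:
```python
from h import *
im,c=snap("wrist","w3"); s=status.state();print(s["finger_gap"],s["wrist_force"])
im2,_=snap("side","s3")
a=np.hstack([im[:, 120:520],cv2.resize(im2[180:380,250:450],(400,480))]);cv2.imwrite("pics/c5.png",a[:,:,::-1])
```

```text
0.04687349457776353 [1.50123027 0.31026669 6.06480089]
```

View pics/c5.png

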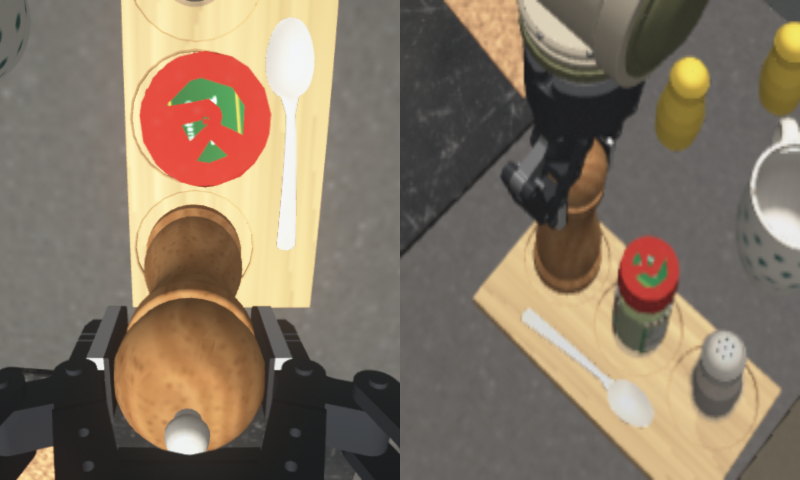

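Emit:
drive_tool:
  commands: [0, 0, -4, 0, 0, 0, -8, 0, 0, 0, -16, 0, 0, 0, -16, 0, 0, 0, -16, 0.05, 0, 0, 0, 0.05, 0, 0, 0, 0.05, 0, 0, 0, 0]

```text
clock: 9.95
position: [0.5475, -0.1582, 0.1565]
tcp_rot: [[0.569, 0.822, -0.001], [0.822, -0.569, 0.001], [-0.0, -0.001, -1.0]]
wrist_force: [-0.7, 0.4, -1.3]
finger_gap: 0.047
finger_force: 41.1
```

Emit:
drive_tool:
  commands: [-15, 2, 0, 0, -25, 2, 0, 0, -35, 2, 0, 0, -35, 2, 0, 0, -35, 2, 0, 0, -35, 2, 0, 0, -35, 2, 0, 0, -35, 2, 0, 0]

```text
clock: 10.75
position: [0.4172, -0.3747, 0.1565]
tcp_rot: [[0.568, 0.823, -0.0], [0.823, -0.568, 0.0], [0.0, -0.001, -1.0]]
wrist_force: [-0.5, -0.9, -2.2]
finger_gap: 0.0467
finger_force: 41.1
```

Emit:
drive_tool:
  commands: [-25, 0, 0, 0, -15, 0, 0, 0, 0, 0, 10, 0, 0, 0, 14, 0, 0, 0, 10, 0, 0, 0, 0, 0, 0, 0, 0, 0, 0, 0, 0, 0]

```text
clock: 11.55
position: [0.3965, -0.4061, 0.1231]
tcp_rot: [[0.568, 0.823, 0.001], [0.823, -0.568, -0.001], [-0.0, 0.001, -1.0]]
wrist_force: [0.3, 0.6, -0.8]
finger_gap: 0.0468
finger_force: 41.1
```

Run:
```python
from h import *
plan((.396,-.4056,.100)); s=status.state(); print(s["position"],s["finger_gap"],s["wrist_force"])
```

```text
shift tool xyz [ 0.1 -0.7 23.1] y-angle -34.6
[ 0.39648225 -0.40606869  0.12308928] 0.046805812511441156 [ 0.26819475  0.5507646  -0.8315933 ]
```

Emit:
drive_tool:
  commands: [0, 0, 8, 0, 0, 0, 6, 0, 0, 0, 4, 0, 0, 0, 2, 0, 0, 0, 1, 0, 0, 0, 1, 0, 0, 0, 0, 0, 0, 0, 0, 0]

```text
clock: 12.35
position: [0.3961, -0.4061, 0.1006]
tcp_rot: [[0.569, 0.823, 0.0], [0.823, -0.569, -0.0], [-0.0, 0.0, -1.0]]
wrist_force: [0.3, 0.4, -1.0]
finger_gap: 0.0466
finger_force: 41.1
```

Emit:
drive_tool:
  commands: [0, 0, 1, 0, 0, 0, 0, 0, 0, 0, 0, 0, 0, 0, 0, 0, 0, 0, 0, 0, 0, 0, 0, 0, 0, 0, 0, 0, 0, 0, 0, 0]

```text
clock: 13.15
position: [0.3961, -0.4061, 0.0995]
tcp_rot: [[0.569, 0.823, 0.0], [0.823, -0.569, -0.0], [-0.0, 0.0, -1.0]]
wrist_force: [0.4, -0.8, -2.7]
finger_gap: 0.0467
finger_force: 41.1
```

Emit:
drive_tool:
  commands: [0, 0, 1, 0, 0, 0, 0, 0, 0, 0, 0, 0, 0, 0, 0, 0, 0, 0, 0, 0, 0, 0, 0, 0, 0, 0, 0, 0, 0, 0, 0, 0]

```text
clock: 13.95
position: [0.3962, -0.4063, 0.099]
tcp_rot: [[0.569, 0.823, 0.0], [0.823, -0.569, -0.001], [-0.0, 0.001, -1.0]]
wrist_force: [-0.6, 0.7, 6.2]
finger_gap: 0.0474
finger_force: 41.2
```

Emit:
drive_tool:
  commands: [0, 0, 0, 0, 0, 0, 0, 0, 0, 0, 0, 0, 0, 0, 0, 0, 0, 0, -10, 0, 0, 0, -25, 0, 0, 0, -25, 0, 0, 0, -20, 0]
  jaw: 0.7

```text
clock: 14.75
position: [0.3963, -0.4063, 0.1808]
tcp_rot: [[0.569, 0.823, 0.001], [0.823, -0.569, -0.002], [-0.001, 0.002, -1.0]]
wrist_force: [0.6, 0.8, -0.5]
finger_gap: 0.0728
finger_force: 0.0
```

Run:
```python
from h import *
im,c=snap("wrist","w4")
plan((.5855,-.0925,.13),-26.3)
```

```text
shift tool xyz [366.3 -24.3  52.7] y-angle -34.7 turn -0.146; after turn xyz [365.8  29.5  53.9]
```

View pics/w4.png

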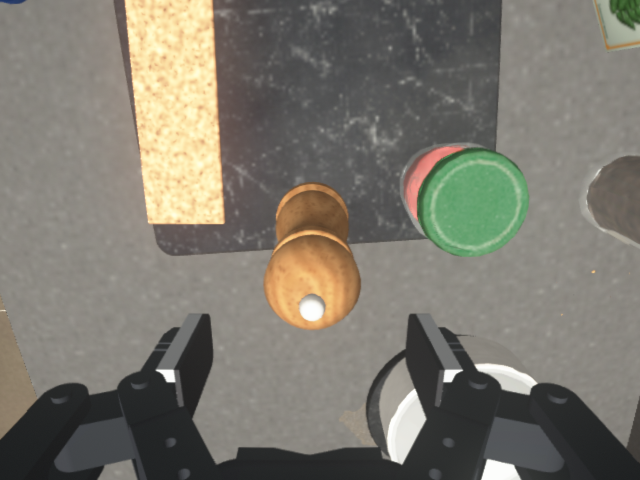

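Run:
```python
from h import *
c=calib("wrist")
for uv,z in [((300,243),.01),((350,242),.01),((225,223),.015),((148,223),.015),((312,308),.175)]:
  P=cast(c,uv,z)[0]; print(P.round(3), "board xy",((P[:2]-BC)@np.c_[BX,BY]).round(4))
```

```text
[ 0.376 -0.427  0.01 ] board xy [ 0.1039 -0.0098]
[ 0.411 -0.45   0.01 ] board xy [0.103  0.0326]
[ 0.336 -0.376  0.015] board xy [ 0.085  -0.0714]
[ 0.283 -0.339  0.015] board xy [ 0.0849 -0.1355]
[ 0.395 -0.412  0.175] board xy [ 0.0805 -0.0021]
```

Emit:
drive_tool:
  commands: [0, 0, 20, 0, 0, 0, 25, 0, 0, 0, 25, 0, 0, 0, 11, 0, 0, 0, 0, 0, 0, 0, 0, 0, 0, 0, 0, 0, 0, 0, 0, 0]

```text
clock: 15.6
position: [0.3964, -0.4065, 0.0985]
tcp_rot: [[0.569, 0.823, 0.001], [0.823, -0.569, -0.002], [-0.001, 0.002, -1.0]]
wrist_force: [0.0, 0.5, -0.1]
finger_gap: 0.0722
finger_force: 0.0
```

Emit:
drive_tool:
  commands: [0, 0, 0, 0, 0, 0, 0, 0, 0, 0, 0, 0, 0, 0, 0, 0, 0, 0, 0, 0, 0, 0, -2, 0, 0, 0, -4, 0, 0, 0, -2, 0]
  jaw: -1
  force: 40

```text
clock: 16.4
position: [0.3959, -0.4058, 0.1055]
tcp_rot: [[0.569, 0.823, -0.001], [0.823, -0.569, 0.001], [0.0, -0.001, -1.0]]
wrist_force: [-0.5, 0.4, -1.3]
finger_gap: 0.0471
finger_force: 41.0
```

Emit:
drive_tool:
  commands: [3, 0, 0, 0, 6, 0, 0, 0, 6, 0, 0, 0, 0, 0, 0, 0, 0, 0, 4, 0, 0, 0, 2, 0, 0, 0, 1.5, 0, 0, 0, 0, 0]

```text
clock: 17.2
position: [0.4045, -0.3938, 0.0984]
tcp_rot: [[0.569, 0.822, -0.0], [0.822, -0.569, 0.0], [-0.0, -0.0, -1.0]]
wrist_force: [-1.3, 1.5, 4.2]
finger_gap: 0.0469
finger_force: 41.1
```

Emit:
drive_tool:
  commands: [0, 0, 0, 0, 0, 0, 0, 0, 0, 0, 0, 0, 0, 0, 0, 0, 0, 0, -10, 0, 0, 0, -25, 0, 0, 0, -25, 0, 0, 0, -20, 0]
  jaw: 0.7

```text
clock: 18.0
position: [0.4048, -0.394, 0.1803]
tcp_rot: [[0.569, 0.823, 0.001], [0.823, -0.569, -0.002], [-0.001, 0.002, -1.0]]
wrist_force: [0.1, -0.2, -0.4]
finger_gap: 0.0726
finger_force: 0.0
```

Run:
```python
from h import *
plan((.5855,-.0925,.13),-26.3)
```

```text
shift tool xyz [350.8 -22.9  50. ] y-angle -34.7 turn -0.146; after turn xyz [350.3  28.4  50.3]
```

Emit:
drive_tool:
  commands: [0, 0, 0, -0.146, 20, 2, 0, 0, 40, 4, 0, 0, 45, 4, 0, 0, 45, 4, 0, 0, 45, 4, 0, 0, 45, 4, 0, 0, 45, 3, 0, 0]

```text
clock: 18.8
position: [0.5542, -0.1476, 0.1789]
tcp_rot: [[0.443, 0.896, 0.001], [0.896, -0.443, -0.001], [-0.0, 0.001, -1.0]]
wrist_force: [-0.0, -0.1, 0.7]
finger_gap: 0.0729
finger_force: 0.0
```

Emit:
drive_tool:
  commands: [40, 2, 0, 0, 25, 1, 0, 0, 0, 0, 20, 0, 0, 0, 25, 0, 0, 0, 25, 0, 0, 0, 10, 0, 0, 0, 0, 0, 0, 0, 0, 0]
  jaw: 1

```text
clock: 19.6
position: [0.5854, -0.0926, 0.0994]
tcp_rot: [[0.443, 0.896, 0.002], [0.896, -0.443, -0.001], [0.0, 0.002, -1.0]]
wrist_force: [0.4, 0.2, 0.5]
finger_gap: 0.0856
finger_force: 0.0
```

Run:
```python
from h import *
im,c=snap("wrist","w5")
plan((.5855,-.0925,.06),-26.3)
hsv=cv2.cvtColor(im,cv2.COLOR_RGB2HSV)
m=cv2.inRange(hsv,(0,150,100),(6,255,255))|cv2.inRange(hsv,(174,150,100),(180,255,255)); m[:,:200]=0;m[:,450:]=0
ct=max(cv2.findContours(m,0,2)[0],key=cv2.contourArea); (u,v),r=cv2.minEnclosingCircle(ct); print(u,v,r,cast(c,(u,v),.112).round(4)) 
print(cast(c,[(u-r,v),(u+r,v)],.112).round(4))
```

```text
shift tool xyz [ 0.1 -0.2 39.6] y-angle -26.3 turn -0.000; after turn xyz [ 0.2 -0.1 39.6]
310.9349060058594 310.3648376464844 58.486751556396484 [[ 0.5883 -0.0881  0.112 ]]
[[ 0.5677 -0.0779  0.112 ]
 [ 0.6089 -0.0983  0.112 ]]
```

Emit:
drive_tool:
  commands: [3, 0, 0, 0, 0, 0, 15, 0, 0, 0, 15, 0, 0, 0, 10, 0, 0, 0, 0, 0, 0, 0, 0, 0, 0, 0, 0, 0, 0, 0, 0, 0]

```text
clock: 20.45
position: [0.5865, -0.0898, 0.0587]
tcp_rot: [[0.443, 0.896, 0.001], [0.896, -0.443, -0.0], [0.0, 0.001, -1.0]]
wrist_force: [0.3, -0.3, 0.7]
finger_gap: 0.0853
finger_force: 0.0
```

Emit:
drive_tool:
  commands: [0, 0, 0, 0, 0, 0, 0, 0, 0, 0, 0, 0, 0, 0, 0, 0, 0, 0, 0, 0, 0, 0, 0, 0, 0, 0, 0, 0, 0, 0, 0, 0]
  jaw: -1
  force: 40

```text
clock: 21.25
position: [0.5862, -0.0897, 0.0582]
tcp_rot: [[0.443, 0.896, 0.0], [0.896, -0.443, -0.0], [0.0, 0.0, -1.0]]
wrist_force: [-0.6, 0.3, 3.9]
finger_gap: 0.0436
finger_force: 40.4
```

Run:
```python
from h import *
im,c=snap("side","s6"); cv2.imwrite("pics/c6.png",cv2.resize(im[220:400,280:480],(800,600)[:2])[:,:,::-1])
```

```text
(no output)
```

View pics/c6.png

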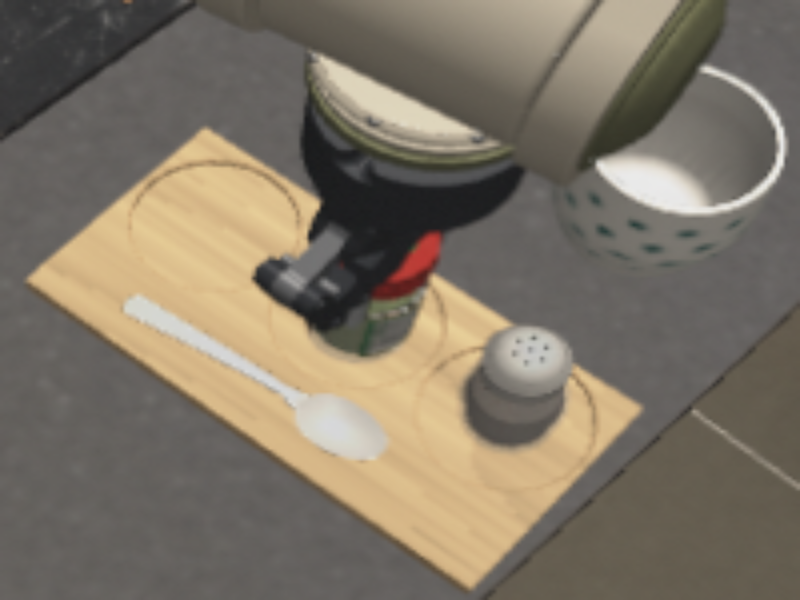

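Emit:
drive_tool:
  commands: [0, 0, -5, 0, 0, 0, -15, 0, 0, 0, -20, 0, 0, 0, -20, 0, 0, 0, -20, 0.05, 0, 0, 0, 0.05, 0, 0, 0, 0.046, 0, 0, 0, 0]

```text
clock: 22.1
position: [0.5859, -0.0896, 0.1378]
tcp_rot: [[0.569, 0.822, -0.001], [0.822, -0.569, 0.0], [-0.0, -0.001, -1.0]]
wrist_force: [-0.0, 0.4, -0.8]
finger_gap: 0.0433
finger_force: 40.8
```

Emit:
drive_tool:
  commands: [-15, 2, 0, 0, -25, 3, 0, 0, -35, 3, 0, 0, -35, 3, 0, 0, -35, 3, 0, 0, -35, 2, 0, 0, -35, 2, 0, 0, -35, 2, 0, 0]

```text
clock: 22.9
position: [0.4587, -0.3084, 0.1379]
tcp_rot: [[0.568, 0.823, -0.0], [0.823, -0.568, 0.0], [-0.0, -0.0, -1.0]]
wrist_force: [0.4, -0.9, -0.5]
finger_gap: 0.0436
finger_force: 40.8
```

Emit:
drive_tool:
  commands: [-20, 0, 0, 0, -13, 0, 0, 0, 0, 0, 15, 0, 0, 0, 20, 0, 0, 0, 20, 0, 0, 0, 15, 0, 0, 0, 0, 0, 0, 0, 0, 0]

```text
clock: 23.7
position: [0.4416, -0.3339, 0.0684]
tcp_rot: [[0.568, 0.823, 0.0], [0.823, -0.568, -0.0], [-0.0, 0.0, -1.0]]
wrist_force: [-0.2, 0.3, -1.2]
finger_gap: 0.0434
finger_force: 40.9
```

Run:
```python
from h import *
plan((.442,-.334,.0605)); s=status.state(); print(s["position"],s["finger_gap"],s["wrist_force"])
```

```text
shift tool xyz [0.2 0.4 7.9] y-angle -34.6
[ 0.44161571 -0.33392052  0.06842185] 0.04336351584369373 [-0.16966628  0.31790512 -1.15633625]
```

Next I lower it, release, and go to the salt, at about (.617,-.026).

Emit:
drive_tool:
  commands: [0, 0, 4, 0, 0, 0, 2, 0, 0, 0, 1, 0, 0, 0, 1, 0, 0, 0, 0.5, 0, 0, 0, 0.5, 0, 0, 0, 0, 0, 0, 0, 0, 0]

```text
clock: 24.5
position: [0.4419, -0.334, 0.0602]
tcp_rot: [[0.569, 0.823, 0.001], [0.823, -0.569, -0.001], [-0.0, 0.001, -1.0]]
wrist_force: [-2.0, 2.2, 9.5]
finger_gap: 0.0435
finger_force: 40.9
```

Emit:
drive_tool:
  commands: [0, 0, 0, 0, 0, 0, 0, 0, 0, 0, 0, 0, 0, 0, 0, 0, 0, 0, -10, 0, 0, 0, -25, 0, 0, 0, -30, 0, 0, 0, -25, 0]
  jaw: 0.7

```text
clock: 25.3
position: [0.4418, -0.334, 0.1513]
tcp_rot: [[0.569, 0.823, 0.001], [0.823, -0.569, -0.001], [-0.0, 0.001, -1.0]]
wrist_force: [0.3, 1.0, 0.2]
finger_gap: 0.0721
finger_force: 0.0
```

Run:
```python
from h import *
plan((.617,-.026,.10),-26.3)
```

```text
shift tool xyz [353.  -31.1  51.1] y-angle -34.7 turn -0.146; after turn xyz [353.7  20.6  51.3]
```

Emit:
drive_tool:
  commands: [0, 0, 0, -0.146, 20, 2, 0, 0, 40, 3, 0, 0, 45, 3, 0, 0, 45, 3, 0, 0, 45, 3, 0, 0, 45, 3, 0, 0, 45, 2, 0, 0]

```text
clock: 26.1
position: [0.5857, -0.085, 0.1499]
tcp_rot: [[0.443, 0.896, 0.001], [0.896, -0.443, -0.0], [0.0, 0.001, -1.0]]
wrist_force: [-0.1, -0.0, 0.1]
finger_gap: 0.0726
finger_force: 0.0
```

Emit:
drive_tool:
  commands: [40, 1.5, 0, 0, 28, 0, 0, 0, 0, 0, 20, 0, 0, 0, 20, 0, 0, 0, 11, 0, 0, 0, 0, 0, 0, 0, 0, 0, 0, 0, 0, 0]
  jaw: 1

```text
clock: 26.9
position: [0.6169, -0.0267, 0.0993]
tcp_rot: [[0.443, 0.896, 0.002], [0.896, -0.443, -0.0], [0.0, 0.002, -1.0]]
wrist_force: [-0.9, -0.2, -0.1]
finger_gap: 0.0854
finger_force: 0.0
```

Run:
```python
from h import *
im,c=snap("wrist","w7"); plan((.617,-.026,.022),-26.3)
for z in (.03,.074,.098): print(proj(c,(.617,-.026,z)).round(0))
```

```text
shift tool xyz [ 0.7 -0.3 77.2] y-angle -26.3 turn -0.000; after turn xyz [ 0.7 -0.2 77.2]
[[308. 252.]]
[[309. 283.]]
[[309. 305.]]
```

View pics/w7.png

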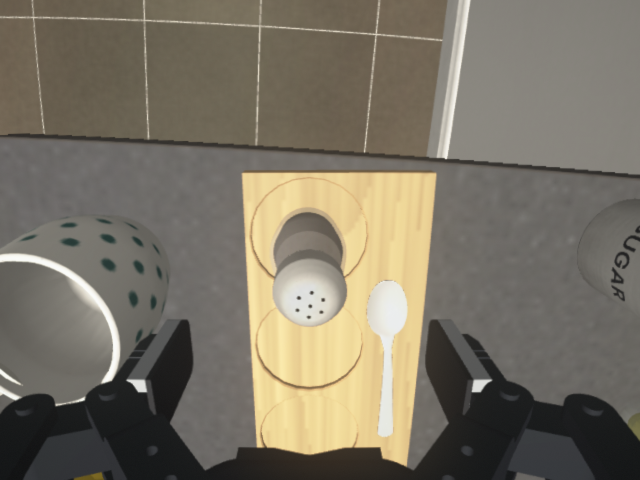

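Emit:
drive_tool:
  commands: [3, 1, 0, 0, 0, 0, 0, 0, 0, 0, 15, 0, 0, 0, 20, 0, 0, 0, 20, 0, 0, 0, 15, 0, 0, 0, 4, 0, 0, 0, 0, 0]
  jaw: 0.5

```text
clock: 27.75
position: [0.6186, -0.0242, 0.0239]
tcp_rot: [[0.443, 0.897, -0.0], [0.897, -0.443, 0.0], [-0.0, -0.0, -1.0]]
wrist_force: [-0.1, 0.1, 0.9]
finger_gap: 0.0641
finger_force: 0.0
```

Emit:
drive_tool:
  commands: [0, 0, 0, 0, 0, 0, 0, 0, 0, 0, 0, 0, 0, 0, 0, 0, 0, 0, 0, 0, 0, 0, 0, 0, 0, 0, 0, 0, 0, 0, 0, 0]
  jaw: -1
  force: 40

```text
clock: 28.55
position: [0.6193, -0.0243, 0.0254]
tcp_rot: [[0.443, 0.897, 0.002], [0.897, -0.443, -0.0], [0.001, 0.002, -1.0]]
wrist_force: [-1.5, 1.3, 7.1]
finger_gap: 0.0384
finger_force: 40.0
```

Run:
```python
from h import *
im,c=snap("wrist","w8"); s=status.state();print(s["finger_gap"])
im2,_=snap("side","s8")
a=np.hstack([im[130:480, 120:520],cv2.resize(im2[270:400,340:490],(400,350))]);cv2.imwrite("pics/c8.png",a[:,:,::-1])
```

```text
0.03834325115058959
```

View pics/c8.png

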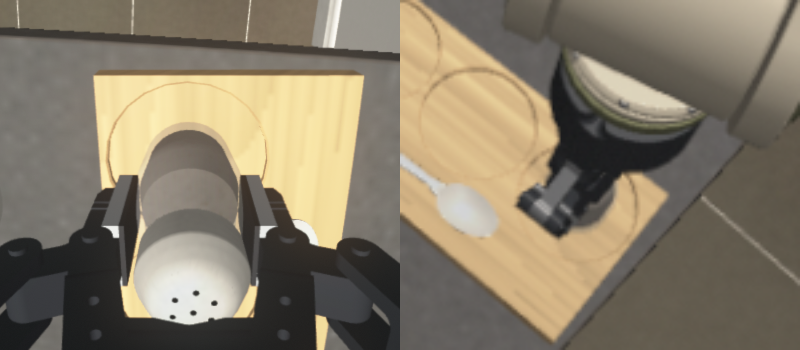

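Emit:
drive_tool:
  commands: [0, 0, -5, 0, 0, 0, -15, 0, 0, 0, -20, 0, 0, 0, -20, 0, 0, 0, -20, 0.05, 0, 0, 0, 0.05, 0, 0, 0, 0.046, 0, 0, 0, 0]

```text
clock: 29.45
position: [0.6188, -0.0242, 0.1052]
tcp_rot: [[0.569, 0.822, 0.001], [0.822, -0.569, -0.0], [0.0, 0.001, -1.0]]
wrist_force: [0.2, -0.1, -1.6]
finger_gap: 0.0387
finger_force: 40.1
```

Emit:
drive_tool:
  commands: [-15, 5, 0, 0, -25, 8, 0, 0, -35, 10, 0, 0, -35, 10, 0, 0, -35, 10, 0, 0, -35, 10, 0, 0, -35, 9, 0, 0, -35, 8, 0, 0]

```text
clock: 30.25
position: [0.5328, -0.2719, 0.1043]
tcp_rot: [[0.568, 0.823, 0.0], [0.823, -0.568, -0.0], [-0.0, 0.0, -1.0]]
wrist_force: [1.3, 1.0, -1.6]
finger_gap: 0.0384
finger_force: 40.1
```

Emit:
drive_tool:
  commands: [-30, 5, 0, 0, -20, 3, 0, 0, 0, 0, 15, 0, 0, 0, 20, 0, 0, 0, 20, 0, 0, 0, 14, 0, 0, 0, 0, 0, 0, 0, 0, 0]

```text
clock: 31.05
position: [0.5122, -0.3158, 0.0357]
tcp_rot: [[0.569, 0.823, 0.0], [0.823, -0.569, -0.001], [-0.0, 0.001, -1.0]]
wrist_force: [0.2, -0.3, -0.5]
finger_gap: 0.0388
finger_force: 40.2
```

Run:
```python
from h import *
plan((.5128,-.3163,.0275)); s=status.state(); print(s["position"],s["finger_gap"],s["wrist_force"])
```

```text
shift tool xyz [-0.1  0.8  8.2] y-angle -34.7
[ 0.51221837 -0.31578019  0.03566132] 0.03882709392634572 [ 0.24329493 -0.3397722  -0.47777011]
```

Emit:
drive_tool:
  commands: [0, 0, 4, 0, 0, 0, 2, 0, 0, 0, 1, 0, 0, 0, 1, 0, 0, 0, 0.5, 0, 0, 0, 0, 0, 0, 0, 0, 0, 0, 0, 0, 0]

```text
clock: 31.85
position: [0.5122, -0.3154, 0.0269]
tcp_rot: [[0.569, 0.823, 0.0], [0.823, -0.569, -0.0], [-0.0, 0.0, -1.0]]
wrist_force: [-2.1, 1.3, 5.9]
finger_gap: 0.0389
finger_force: 41.1
```

Emit:
drive_tool:
  commands: [0, 0, 0, 0, 0, 0, 0, 0, 0, 0, 0, 0, 0, 0, 0, 0, 0, 0, -10, 0, 0, 0, -25, 0, 0, 0, -30, 0, 0, 0, -25, 0]
  jaw: 0.5

```text
clock: 32.65
position: [0.5124, -0.3155, 0.1188]
tcp_rot: [[0.569, 0.823, 0.001], [0.823, -0.569, -0.001], [-0.0, 0.002, -1.0]]
wrist_force: [0.1, -0.2, -0.6]
finger_gap: 0.0635
finger_force: 0.0
```

Run:
```python
from h import *
im,c=snap("wrist","w9"); im2,_=snap("top","t9")
cv2.imwrite("pics/c9.png",np.hstack([im[:,90:490],im2[60:360,180:430].repeat(1,0) if 0 else cv2.resize(im2[100:420,180:530],(400,480))])[:,:,::-1])
# spoon: bright low-saturation blob on tray in top view
cal=calib("top"); hsv=cv2.cvtColor(im2,cv2.COLOR_RGB2HSV)
m=np.zeros((480,640),np.uint8); m[135:260,190:350]=cv2.inRange(hsv,(0,0,150),(180,45,255))[135:260,190:350]
ct=max(cv2.findContours(m,0,1)[0],key=cv2.contourArea)
P=cast(cal,ct.reshape(-1,2),.015)[:,:2]*1000; r=cv2.minAreaRect(P.astype(np.float32)); print(np.round(r[0],1),np.round(r[1],1),r[2])
s=status.state(); print(s["position"])
```

```text
[ 635.1 -114.1] [97.6 24.4] 67.84587860107422
[ 0.51353367 -0.31648792  0.12091856]
```

View pics/c9.png

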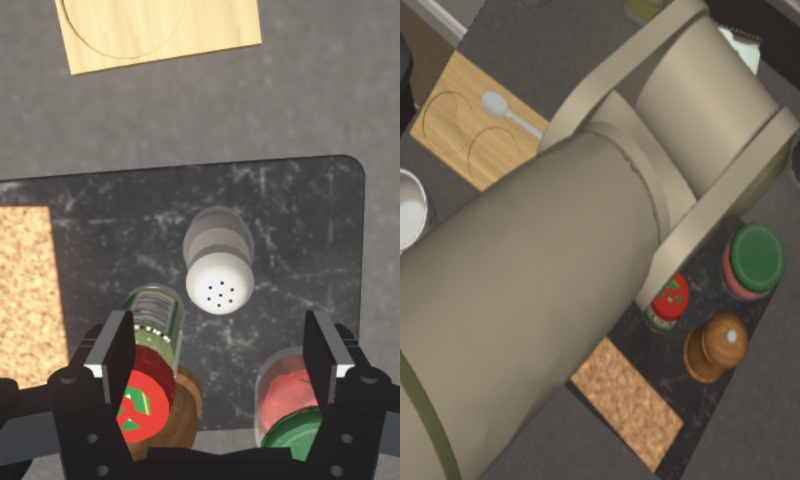

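Emit:
drive_tool:
  commands: [0, 0, 0, -0.109, 0, 0, 0, -0.109, 25, 3, 0, 0, 40, 5, 0, 0, 45, 6, 0, 0, 45, 6, 0, 0, 45, 6, 0, 0, 40, 4, 0, 0]

```text
clock: 33.55
position: [0.6311, -0.1022, 0.1162]
tcp_rot: [[0.377, 0.926, -0.0], [0.926, -0.377, 0.0], [0.0, -0.001, -1.0]]
wrist_force: [-0.0, -0.5, 0.4]
finger_gap: 0.0638
finger_force: 0.0
```

Emit:
drive_tool:
  commands: [23, 2, 0, 0, 0, 0, 0, 0, 0, 0, 0, 0, 0, 0, 0, 0, 0, 0, 0, 0, 0, 0, 0, 0, 0, 0, 0, 0, 0, 0, 0, 0]
  jaw: 0

```text
clock: 34.35
position: [0.641, -0.0841, 0.1165]
tcp_rot: [[0.378, 0.926, 0.0], [0.926, -0.378, 0.0], [0.0, 0.0, -1.0]]
wrist_force: [0.9, 0.0, -0.2]
finger_gap: 0.0428
finger_force: 0.0
```

```bash
cat > spoon.py <<'E'
from h import *
import sys
im,c=snap("wrist",sys.argv[1]); zt=float(sys.argv[2]); hsv=cv2.cvtColor(im,cv2.COLOR_RGB2HSV)
m=cv2.inRange(hsv,(0,0,175),(180,40,255)); m[:,:200]=0; m[:,430:]=0
k=[q for q in cv2.findContours(m,0,1)[0] if cv2.contourArea(q)>500]
for q in k:
    P=cast(c,q.reshape(-1,2),zt)[:,:2]*1000; r=cv2.minAreaRect(P.astype(np.float32))
    print(cv2.boundingRect(q),np.round(r[0],1),np.round(r[1],1),round(r[2],1))
    a=np.radians(r[2]+(90 if r[1][0]<r[1][1] else 0)); e=np.array([np.cos(a),np.sin(a)]); e*=np.sign(e[1]); n=np.array([e[1],-e[0]])
    t=P@e; e1,e0=t.max(),t.min(); print("angle",np.degrees(np.arctan2(e[1],e[0])).round(1),"len",(e1-e0).round(1))
    for d in(10,20,30):
        w=(P@n)[abs(t-(e1-d))<3]; print("from +end",d,"width",np.ptp(w).round(1),"center",(e*(e1-d)+n*(w.max()+w.min())/2).round(1))
E
python3 spoon.py w10 .016; python3 -c "
from h import *
plan((.643,-.085,.03),-22.2)"
```

```text
(294, 211, 40, 167) [ 627.3 -127.4] [126.6  25.8] 68.9
angle 68.9 len 126.6
from +end 10 width 22.9 center [647.3 -78. ]
from +end 20 width 25.8 center [642.9 -87. ]
from +end 30 width 24.0 center [639.5 -96.4]
shift tool xyz [-0.2  2.3 86.5] y-angle -22.2 turn 0.000; after turn xyz [-0.2  2.3 86.5]
```

Emit:
drive_tool:
  commands: [-2, 2.5, 0, -0.019, 0, 0, 20, 0, 0, 0, 25, 0, 0, 0, 25, 0, 0, 0, 20, 0, 0, 0, 20, 0, 0, 0, 3, 0, 0, 0, 0, 0]
  jaw: -0.05

```text
clock: 35.2
position: [0.6426, -0.0867, 0.0035]
tcp_rot: [[0.359, 0.933, -0.0], [0.933, -0.359, 0.0], [-0.0, -0.0, -1.0]]
wrist_force: [1.1, 0.1, -0.2]
finger_gap: 0.0406
finger_force: 0.0
```

```bash
python3 spoon.py w11 .016; python3 -c "
from h import *
s=status.state();print(s['position'],s['wrist_force'],s['finger_gap'])"
```

```text
(278, 277, 67, 177) [ 633.1 -108.5] [86.8 26.2] 64.3
angle 64.3 len 86.8
from +end 10 width 23.6 center [647.3 -78.3]
from +end 20 width 26.2 center [643.2 -87.4]
from +end 30 width 25.2 center [639.  -96.5]
[ 0.64308197 -0.08685808  0.00435294] [ 0.26105236  0.11321041 -0.23023678] 0.04034168546087165
```

View pics/w11.png

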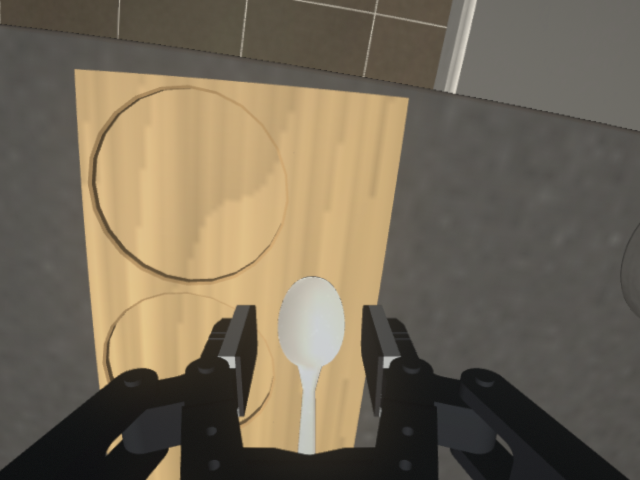

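Emit:
drive_tool:
  commands: [0, 0, 1, 0, 0, 0, 1, 0, 0, 0, 1, 0, 0, 0, 1, 0, 0, 0, 1, 0, 0, 0, 1, 0, 0, 0, 0, 0, 0, 0, 0, 0]
  jaw: -0.2

```text
clock: 36.05
position: [0.6426, -0.0866, -0.0025]
tcp_rot: [[0.36, 0.933, 0.0], [0.933, -0.36, -0.0], [0.0, 0.0, -1.0]]
wrist_force: [0.4, 0.1, -0.1]
finger_gap: 0.0341
finger_force: 0.0
```

Emit:
drive_tool:
  commands: [0, 0, 1, 0, 0, 0, 0.5, 0, 0, 0, 0.5, 0, 0, 0, 0, 0, 0, 0, 0, 0, 0, 0, 0, 0, 0, 0, 0, 0, 0, 0, 0, 0]

```text
clock: 36.85
position: [0.6427, -0.0867, -0.0036]
tcp_rot: [[0.36, 0.933, 0.0], [0.933, -0.36, -0.0], [-0.0, 0.0, -1.0]]
wrist_force: [-2.2, -0.0, 8.0]
finger_gap: 0.0343
finger_force: 3.8
```

Emit:
drive_tool:
  commands: [0, 0, -2.2, 0, 0, 0, 0, 0, 0, 0, 0, 0, 0, 0, 0, 0, 0, 0, 0, 0, 0, 0, 0, 0, 0, 0, 0, 0, 0, 0, 0, 0]

```text
clock: 37.65
position: [0.6426, -0.0866, -0.0023]
tcp_rot: [[0.36, 0.933, -0.0], [0.933, -0.36, 0.0], [0.0, -0.0, -1.0]]
wrist_force: [-0.1, -0.4, 0.2]
finger_gap: 0.0343
finger_force: 0.0
```

Emit:
drive_tool:
  commands: [0, 0, 0, 0, 0, 0, 0, 0, 0, 0, 0, 0, 0, 0, 0, 0, 0, 0, 0, 0, 0, 0, 0, 0, 0, 0, 0, 0, 0, 0, 0, 0]
  jaw: -1
  force: 40

```text
clock: 38.45
position: [0.6427, -0.0866, -0.0021]
tcp_rot: [[0.36, 0.933, 0.0], [0.933, -0.36, -0.0], [0.0, 0.0, -1.0]]
wrist_force: [-1.1, -0.5, 4.8]
finger_gap: 0.0228
finger_force: 39.2
```

Emit:
drive_tool:
  commands: [0, 0, -3, 0, 0, 0, -5, 0, 0, 0, -10, 0, 0, 0, -20, 0, 0, 0, -25, 0, 0, 0, -25, 0, 0, 0, -25, 0, 0, 0, -20, 0]

```text
clock: 39.25
position: [0.6428, -0.0867, 0.1331]
tcp_rot: [[0.36, 0.933, 0.002], [0.933, -0.36, -0.001], [0.0, 0.002, -1.0]]
wrist_force: [0.9, -0.3, -0.4]
finger_gap: 0.0227
finger_force: 39.2
```

Emit:
drive_tool:
  commands: [0, 0, 0, 0.06, 0, 0, 0, 0.06, 0, 0, 0, 0.06, 0, 0, 0, 0.057, -14, -6, 0, 0, -28, -12, 0, 0, -30, -13, 0, 0, -30, -13, 0, 0]

```text
clock: 40.05
position: [0.5473, -0.1459, 0.1313]
tcp_rot: [[0.568, 0.823, 0.001], [0.823, -0.568, -0.0], [-0.0, 0.001, -1.0]]
wrist_force: [0.2, -0.6, -0.0]
finger_gap: 0.0225
finger_force: 39.2
```

Emit:
drive_tool:
  commands: [-30, -13, 0, 0, -30, -13, 0, 0, -30, -13, 0, 0, -30, -13, 0, 0, -30, -12, 0, 0, -20, -8, 0, 0, -10, -4, 0, 0, 0, 0, 0, 0]

```text
clock: 40.85
position: [0.3832, -0.2508, 0.1312]
tcp_rot: [[0.57, 0.822, 0.001], [0.822, -0.57, -0.001], [-0.0, 0.001, -1.0]]
wrist_force: [0.9, -0.1, 0.0]
finger_gap: 0.0229
finger_force: 39.2
```

Run:
```python
from h import *
s=status.state(); print(s["position"],s["finger_gap"],s["finger_force"],s["wrist_force"])
plan((.3833,-.250,.03),-34.7)
im,c=snap("wrist","w12"); p=np.array(s["position"]); zs=p[2]+.022
m=cv2.inRange(cv2.cvtColor(im,cv2.COLOR_RGB2HSV),(0,0,175),(180,60,255)); m[:,:200]=0;m[:,430:]=0
for q in cv2.findContours(m,0,1)[0]:
    if cv2.contourArea(q)>150:
        P=cast(c,q.reshape(-1,2),zs)[:,:2]*1000; r=cv2.minAreaRect(P.astype(np.float32)); print(cv2.boundingRect(q),np.round(r[0],1),np.round(r[1],1),round(r[2],1))
mm=cv2.inRange(cv2.cvtColor(im,cv2.COLOR_RGB2HSV),(8,80,90),(25,255,255))
q=max(cv2.findContours(mm,0,1)[0],key=cv2.contourArea); P=cast(c,q.reshape(-1,2),.015)[:,:2]*1000; r=cv2.minAreaRect(P.astype(np.float32)); print("mat",cv2.boundingRect(q),np.round(r[0],1),np.round(r[1],1),round(r[2],1))
```

```text
[ 0.38315583 -0.25084523  0.13119268] 0.022909363325074 39.24801217101049 [ 0.91175436 -0.10399473  0.00290416]
shift tool xyz [  0.8  -0.4 101.2] y-angle -34.8 turn -0.001; after turn xyz [  0.8  -0.4 101.2]
(279, 283, 61, 172) [ 372.3 -265.9] [79.3 22.3] 55.3
mat (259, 171, 96, 134) [ 377.6 -255.8] [97.6 64.3] 55.4
```

View pics/w12.png

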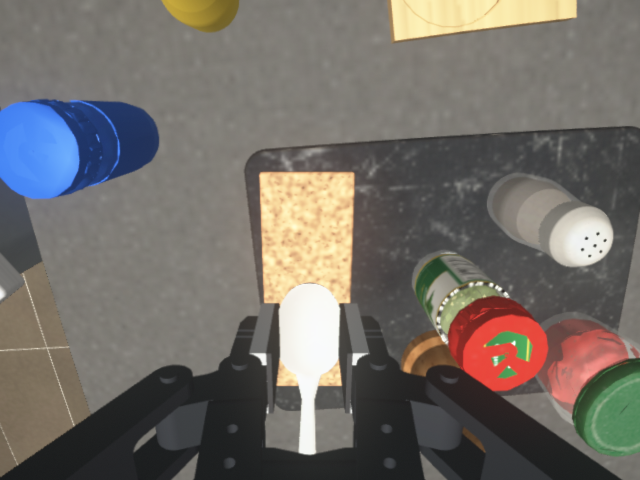

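Emit:
drive_tool:
  commands: [1, 0, 20, 0, 0, 0, 25, 0, 0, 0, 25, 0, 0, 0, 25, 0, 0, 0, 18, 0, 0, 0, 8, 0, 0, 0, 4, 0, 0, 0, 0, 0]

```text
clock: 41.7
position: [0.3845, -0.2494, 0.0059]
tcp_rot: [[0.568, 0.823, 0.0], [0.823, -0.568, -0.0], [-0.0, 0.0, -1.0]]
wrist_force: [-0.1, -0.1, 0.8]
finger_gap: 0.0227
finger_force: 39.2
```

Emit:
drive_tool:
  commands: [0, 0, 1.5, 0, 0, 0, 1.5, 0, 0, 0, 1, 0, 0, 0, 0, 0, 0, 0, 0, 0, 0, 0, 0, 0, 0, 0, 0, 0, 0, 0, 0, 0]

```text
clock: 42.5
position: [0.3841, -0.2495, 0.0017]
tcp_rot: [[0.569, 0.823, 0.0], [0.823, -0.569, -0.0], [-0.0, 0.0, -1.0]]
wrist_force: [-0.0, -0.8, -0.2]
finger_gap: 0.0223
finger_force: 39.2
```

Almost down, so I lower the last millimetre, release and retreat.

Emit:
drive_tool:
  commands: [0, 0, 0.8, 0, 0, 0, 0, 0, 0, 0, 0, 0, 0, 0, 0, 0, 0, 0, 0, 0, 0, 0, 0, 0, 0, 0, 0, 0, 0, 0, 0, 0]

```text
clock: 43.3
position: [0.3841, -0.2495, 0.0009]
tcp_rot: [[0.569, 0.822, 0.0], [0.822, -0.569, -0.0], [-0.0, 0.0, -1.0]]
wrist_force: [0.5, -0.4, 1.4]
finger_gap: 0.0228
finger_force: 39.4
```

Emit:
drive_tool:
  commands: [0, 0, -0.5, 0, 0, 0, 0, 0, 0, 0, 0, 0, 0, 0, 0, 0, 0, 0, -10, 0, 0, 0, -20, 0, 0, 0, -30, 0, 0, 0, -30, 0]
  jaw: -0.15

```text
clock: 44.1
position: [0.3839, -0.2493, 0.093]
tcp_rot: [[0.569, 0.823, -0.0], [0.823, -0.569, 0.0], [0.0, -0.0, -1.0]]
wrist_force: [0.4, -0.4, 0.1]
finger_gap: 0.0363
finger_force: 0.0
```

Emit:
drive_tool:
  commands: [0, 0, -25, 0, 0, 0, -25, 0, 0, 0, 0, 0, 0, 0, 0, 0, 0, 0, 0, 0, 0, 0, 0, 0, 0, 0, 0, 0, 0, 0, 0, 0]
  jaw: 0.5

```text
clock: 44.9
position: [0.384, -0.2494, 0.1411]
tcp_rot: [[0.569, 0.823, -0.001], [0.823, -0.569, 0.001], [0.0, -0.001, -1.0]]
wrist_force: [-0.8, 0.3, 0.3]
finger_gap: 0.064
finger_force: 0.0
```

Run:
```python
from h import *
s=status.state(); im,c=snap("wrist","w13")
hsv=cv2.cvtColor(im,cv2.COLOR_RGB2HSV)
def rep(m,z,n):
  for q in cv2.findContours(m,0,1)[0]:
    if cv2.contourArea(q)>400:
        P=cast(c,q.reshape(-1,2),z)[:,:2]*1000; r=cv2.minAreaRect(P.astype(np.float32)); print(n,cv2.boundingRect(q),np.round(r[0],1),np.round(r[1],1),round(r[2],1))
m=cv2.inRange(hsv,(0,0,170),(180,60,255)); m[:,:200]=0;m[:,430:]=0; rep(m,.018,"spoon")
rep(cv2.inRange(hsv,(8,80,90),(25,255,255)),.015,"mat")
# salt: plan
plan((.5122,-.3155,.027)); print(s["position"])
```

```text
spoon (291, 201, 38, 159) [ 358.6 -285.5] [127.7  26.4] 54.6
mat (464, 457, 43, 23) [ 388.5 -532.2] [27.1 41.4] 52.6
mat (261, 172, 93, 209) [ 356.9 -285.8] [169.7  64.4] 55.2
mat (385, 0, 183, 48) [ 548.6 -199. ] [ 27.7 118.6] 57.2
mat (164, 0, 79, 38) [406.8 -99.2] [21.7 49. ] 54.2
shift tool xyz [ 18.6 143.1 114.1] y-angle -34.7
[ 0.38398239 -0.24938352  0.1410504 ]
```

Emit:
drive_tool:
  commands: [2, 13, 0, 0, 2.5, 20, 0, 0, 3, 25, 0, 0, 3, 25, 0, 0, 3, 25, 0, 0, 3, 20, 0, 0, 2, 15, 0, 0, 0, 0, 0, 0]

```text
clock: 45.75
position: [0.513, -0.316, 0.1407]
tcp_rot: [[0.568, 0.823, -0.0], [0.823, -0.568, 0.0], [0.0, -0.0, -1.0]]
wrist_force: [0.5, 0.1, 0.1]
finger_gap: 0.0642
finger_force: 0.0
```

Run:
```python
from h import *
plan((.5122,-.3155,.027)); c=calib("wrist"); im,_=snap("wrist","w14"); 
hsv=cv2.cvtColor(im,cv2.COLOR_RGB2HSV); m=cv2.inRange(hsv,(0,0,120),(180,35,255)); m[:,:230]=0;m[:,400:]=0;m[:150]=0
for q in cv2.findContours(m,0,1)[0]:
    if cv2.contourArea(q)>300:
        (u,v),r=cv2.minEnclosingCircle(q); print(u,v,r,cv2.boundingRect(q))
print(proj(c,(.5122,-.3155,.1)))
```

```text
shift tool xyz [ -0.   -0.9 113.7] y-angle -34.6
301.41790771484375 254.1165771484375 42.81935501098633 (276, 215, 63, 81)
[[307.60185856 271.94079809]]
```

Emit:
drive_tool:
  commands: [0, -0.5, 15, 0, 0, 0, 20, 0, 0, 0, 20, 0, 0, 0, 20, 0, 0, 0, 20, 0, 0, 0, 13, 0, 0, 0, 5, 0, 0, 0, 0, 0]

```text
clock: 46.6
position: [0.5115, -0.3152, 0.0283]
tcp_rot: [[0.569, 0.822, -0.0], [0.822, -0.569, 0.0], [0.0, -0.001, -1.0]]
wrist_force: [0.4, 0.1, 0.4]
finger_gap: 0.0642
finger_force: 0.0
```

Emit:
drive_tool:
  commands: [0, 0, 0, 0, 0, 0, 0, 0, 0, 0, 0, 0, 0, 0, 0, 0, 0, 0, 0, 0, 0, 0, 0, 0, 0, 0, 0, 0, 0, 0, 0, 0]
  jaw: -1
  force: 40

```text
clock: 47.4
position: [0.5122, -0.3157, 0.0298]
tcp_rot: [[0.569, 0.823, 0.001], [0.823, -0.569, -0.001], [-0.0, 0.002, -1.0]]
wrist_force: [-1.3, 1.2, 4.6]
finger_gap: 0.0377
finger_force: 39.7
```

Emit:
drive_tool:
  commands: [0, 0, -5, 0, 0, 0, -15, 0, 0, 0, -20, 0, 0, 0, -20, 0, 0, 0, -20, -0.05, 0, 0, 0, -0.05, 0, 0, 0, -0.046, 0, 0, 0, 0]

```text
clock: 48.2
position: [0.512, -0.3155, 0.1096]
tcp_rot: [[0.443, 0.897, 0.001], [0.897, -0.443, -0.001], [-0.0, 0.001, -1.0]]
wrist_force: [0.6, 0.8, -0.3]
finger_gap: 0.0377
finger_force: 39.8
```

Run:
```python
from h import *
plan((.6190,-.0243,.027)); print(status.state()["finger_gap"])
```

```text
shift tool xyz [308.5 -33.   82.5] y-angle -26.3
0.03768310738916097
```

Emit:
drive_tool:
  commands: [15, -2, 0, 0, 30, -3, 0, 0, 40, -4, 0, 0, 45, -5, 0, 0, 45, -5, 0, 0, 45, -5, 0, 0, 40, -4, 0, 0, 30, -3, 0, 0]

```text
clock: 49.0
position: [0.6129, -0.0379, 0.1088]
tcp_rot: [[0.442, 0.897, 0.0], [0.897, -0.442, 0.0], [0.0, -0.0, -1.0]]
wrist_force: [0.8, 0.1, -0.7]
finger_gap: 0.0373
finger_force: 39.8
```

Emit:
drive_tool:
  commands: [20, -2, 0, 0, 0, 0, 10, 0, 0, 0, 20, 0, 0, 0, 20, 0, 0, 0, 15, 0, 0, 0, 8, 0, 0, 0, 0, 0, 0, 0, 0, 0]

```text
clock: 49.8
position: [0.6199, -0.023, 0.0361]
tcp_rot: [[0.443, 0.896, 0.001], [0.896, -0.443, -0.0], [0.0, 0.001, -1.0]]
wrist_force: [-0.5, -0.6, -1.4]
finger_gap: 0.0377
finger_force: 39.8
```

Run:
```python
from h import *
plan((.6195,-.0225,.0278)); s=status.state(); print(s["wrist_force"],s["position"])
```

```text
shift tool xyz [ 0.2 -0.6  8.3] y-angle -26.3
[-0.48989319 -0.58216416 -1.36104066] [ 0.61993808 -0.02298278  0.0360907 ]
```

Emit:
drive_tool:
  commands: [0, 0, 4, 0, 0, 0, 2, 0, 0, 0, 1, 0, 0, 0, 1, 0, 0, 0, 0.5, 0, 0, 0, 0, 0, 0, 0, 0, 0, 0, 0, 0, 0]

```text
clock: 50.6
position: [0.6198, -0.0227, 0.0283]
tcp_rot: [[0.443, 0.897, 0.001], [0.897, -0.443, -0.0], [0.0, 0.001, -1.0]]
wrist_force: [-3.6, 1.3, 9.6]
finger_gap: 0.0374
finger_force: 41.4
```

Emit:
drive_tool:
  commands: [0, 0, 0, 0, 0, 0, 0, 0, 0, 0, 0, 0, 0, 0, 0, 0, 0, 0, -10, 0, 0, 0, -25, 0, 0, 0, -30, 0, 0, 0, -25, 0]
  jaw: 0.5

```text
clock: 51.4
position: [0.6199, -0.0229, 0.1192]
tcp_rot: [[0.443, 0.897, 0.001], [0.897, -0.443, -0.0], [0.0, 0.002, -1.0]]
wrist_force: [0.9, 0.7, -0.0]
finger_gap: 0.0643
finger_force: 0.0
```

Run:
```python
from h import *
plan((.4418,-.334,.13),-34.7)
im,c=snap("wrist","w15")
```

```text
shift tool xyz [-357.8  -21.8  -10.9] y-angle -26.3 turn 0.147; after turn xyz [-357.2   30.7  -10.8]
```

Emit:
drive_tool:
  commands: [0, 0, -30, 0.147, -20, 2, 0, 0, -40, 4, 0, 0, -45, 4, 0, 0, -45, 4, 0, 0, -45, 4, 0, 0, -45, 4, 0, 0, -45, 4, 0, 0]
  jaw: 0.7

```text
clock: 52.25
position: [0.4776, -0.2733, 0.1477]
tcp_rot: [[0.57, 0.822, 0.001], [0.822, -0.57, -0.001], [-0.0, 0.001, -1.0]]
wrist_force: [0.7, -0.1, 0.4]
finger_gap: 0.0729
finger_force: 0.0
```

Emit:
drive_tool:
  commands: [-42, 3, 0, 0, -30, 2, 0, 0, 0, 0, 10, 0, 0, 0, 25, 0, 0, 0, 25, 0, 0, 0, 20, 0, 0, 0, 8, 0, 0, 0, 0, 0]

```text
clock: 53.05
position: [0.4418, -0.3331, 0.0583]
tcp_rot: [[0.569, 0.822, -0.001], [0.822, -0.569, 0.001], [0.0, -0.002, -1.0]]
wrist_force: [-0.1, -0.4, 0.8]
finger_gap: 0.0728
finger_force: 0.0
```

Emit:
drive_tool:
  commands: [0, 0, 0, 0, 0, 0, 0, 0, 0, 0, 0, 0, 0, 0, 0, 0, 0, 0, 0, 0, 0, 0, 0, 0, 0, 0, 0, 0, 0, 0, 0, 0]
  jaw: -1
  force: 40

```text
clock: 53.85
position: [0.4423, -0.3344, 0.0601]
tcp_rot: [[0.57, 0.822, 0.002], [0.822, -0.57, -0.002], [-0.0, 0.002, -1.0]]
wrist_force: [0.1, 0.8, 6.6]
finger_gap: 0.0435
finger_force: 40.3
```

Emit:
drive_tool:
  commands: [0, 0, -5, 0, 0, 0, -15, 0, 0, 0, -20, 0, 0, 0, -20, 0, 0, 0, -20, -0.05, 0, 0, 0, -0.05, 0, 0, 0, -0.046, 0, 0, 0, 0]

```text
clock: 54.65
position: [0.4416, -0.3338, 0.1391]
tcp_rot: [[0.444, 0.896, -0.0], [0.896, -0.444, 0.0], [0.0, -0.0, -1.0]]
wrist_force: [-0.7, -0.4, -0.7]
finger_gap: 0.0432
finger_force: 40.9
```

Run:
```python
from h import *
plan((.5862,-.0898,.0585)); print(status.state()["finger_gap"])
```

```text
shift tool xyz [282.8  21.4  80.6] y-angle -26.3
0.043248653493056045
```

Emit:
drive_tool:
  commands: [15, 1, 0, 0, 30, 2, 0, 0, 40, 3, 0, 0, 40, 3, 0, 0, 40, 3, 0, 0, 40, 3, 0, 0, 40, 3, 0, 0, 25, 2, 0, 0]

```text
clock: 55.45
position: [0.5804, -0.0971, 0.1388]
tcp_rot: [[0.443, 0.897, -0.0], [0.897, -0.443, 0.001], [0.001, -0.0, -1.0]]
wrist_force: [0.2, -0.4, -0.6]
finger_gap: 0.0434
finger_force: 40.9
```

Emit:
drive_tool:
  commands: [13, 1, 0, 0, 0, 0, 10, 0, 0, 0, 20, 0, 0, 0, 20, 0, 0, 0, 15, 0, 0, 0, 8, 0, 0, 0, 0, 0, 0, 0, 0, 0]

```text
clock: 56.25
position: [0.5862, -0.0902, 0.0664]
tcp_rot: [[0.445, 0.896, 0.001], [0.896, -0.445, -0.0], [0.0, 0.001, -1.0]]
wrist_force: [-0.1, 0.1, -1.4]
finger_gap: 0.0432
finger_force: 40.9
```

Emit:
drive_tool:
  commands: [0, 0, 3, 0, 0, 0, 2, 0, 0, 0, 1, 0, 0, 0, 1, 0, 0, 0, 0.5, 0, 0, 0, 0, 0, 0, 0, 0, 0, 0, 0, 0, 0]

```text
clock: 57.05
position: [0.5862, -0.0896, 0.0586]
tcp_rot: [[0.444, 0.896, 0.0], [0.896, -0.444, -0.0], [0.0, 0.0, -1.0]]
wrist_force: [-1.6, 0.9, 1.6]
finger_gap: 0.0435
finger_force: 40.9
```

Emit:
drive_tool:
  commands: [0, 0, 0.3, 0, 0, 0, 0, 0, 0, 0, 0, 0, 0, 0, 0, 0, 0, 0, -10, 0, 0, 0, -30, 0, 0, 0, -40, 0, 0, 0, -40, 0]
  jaw: 0.7

```text
clock: 57.85
position: [0.5859, -0.0895, 0.1802]
tcp_rot: [[0.444, 0.896, 0.0], [0.896, -0.444, 0.0], [0.0, 0.0, -1.0]]
wrist_force: [1.1, -0.4, 0.7]
finger_gap: 0.0729
finger_force: 0.0
```

Run:
```python
from h import *
plan((.4047,-.394,.0985),-34.7)
```

```text
shift tool xyz [-353.3  -27.2   81.7] y-angle -26.4 turn 0.146; after turn xyz [-353.5   24.3   81.7]
```

Emit:
drive_tool:
  commands: [0, 0, 0, 0.146, -20, 2, 0, 0, -40, 3, 0, 0, -45, 3, 0, 0, -45, 3, 0, 0, -45, 3, 0, 0, -45, 3, 0, 0, -45, 3, 0, 0]

```text
clock: 58.65
position: [0.4392, -0.3367, 0.1791]
tcp_rot: [[0.57, 0.822, 0.001], [0.822, -0.57, -0.001], [-0.0, 0.001, -1.0]]
wrist_force: [1.1, -0.1, -1.1]
finger_gap: 0.0726
finger_force: 0.0
```

Emit:
drive_tool:
  commands: [-40, 2.5, 0, 0, -28.5, 1.5, 0, 0, 0, 0, 0, 0, 0, 0, 15, 0, 0, 0, 25, 0, 0, 0, 25, 0, 0, 0, 16, 0, 0, 0, 0, 0]

```text
clock: 59.45
position: [0.4044, -0.3923, 0.0957]
tcp_rot: [[0.569, 0.822, -0.002], [0.822, -0.569, 0.003], [0.001, -0.003, -1.0]]
wrist_force: [-0.2, -0.1, 0.6]
finger_gap: 0.0725
finger_force: 0.0
```

Emit:
drive_tool:
  commands: [0, 0, 0, 0, 0, 0, 0, 0, 0, 0, 0, 0, 0, 0, 0, 0, 0, 0, 0, 0, 0, 0, 0, 0, 0, 0, 0, 0, 0, 0, 0, 0]
  jaw: -1
  force: 40

```text
clock: 60.25
position: [0.4052, -0.3944, 0.0988]
tcp_rot: [[0.57, 0.822, 0.002], [0.822, -0.57, -0.002], [-0.001, 0.003, -1.0]]
wrist_force: [0.4, 0.9, 7.0]
finger_gap: 0.047
finger_force: 41.4
```

Emit:
drive_tool:
  commands: [0, 0, -5, 0, 0, 0, -15, 0, 0, 0, -20, 0, 0, 0, -20, 0, 0, 0, 0, -0.05, 0, 0, 0, -0.05, 0, 0, 0, -0.046, 0, 0, 0, 0]

```text
clock: 61.05
position: [0.4045, -0.3938, 0.1574]
tcp_rot: [[0.444, 0.896, -0.0], [0.896, -0.444, -0.0], [-0.0, 0.0, -1.0]]
wrist_force: [-0.2, 0.6, -2.8]
finger_gap: 0.0466
finger_force: 41.4
```

Run:
```python
from h import *
plan((.548,-.1586,.097)); print(status.state()["finger_gap"])
```

```text
shift tool xyz [274.4  24.3  60.4] y-angle -26.3
0.04663837325964722
```

Emit:
drive_tool:
  commands: [15, 1, 0, 0, 30, 3, 0, 0, 40, 3.5, 0, 0, 40, 3.5, 0, 0, 40, 3.5, 0, 0, 40, 3.5, 0, 0, 35, 3, 0, 0, 22, 2, 0, 0]

```text
clock: 61.85
position: [0.5424, -0.166, 0.1572]
tcp_rot: [[0.443, 0.897, 0.0], [0.897, -0.443, 0.001], [0.001, -0.0, -1.0]]
wrist_force: [-0.1, -0.4, -1.8]
finger_gap: 0.0469
finger_force: 41.4
```

Emit:
drive_tool:
  commands: [11.5, 1.3, 0, 0, 0, 0, 0, 0, 0, 0, 10, 0, 0, 0, 20, 0, 0, 0, 15, 0, 0, 0, 8, 0, 0, 0, 0, 0, 0, 0, 0, 0]

```text
clock: 62.65
position: [0.5478, -0.1601, 0.1045]
tcp_rot: [[0.445, 0.896, 0.001], [0.896, -0.445, -0.0], [-0.0, 0.001, -1.0]]
wrist_force: [0.5, -0.0, -1.4]
finger_gap: 0.0468
finger_force: 41.4
```

Emit:
drive_tool:
  commands: [0, 0, 3, 0, 0, 0, 1.5, 0, 0, 0, 1, 0, 0, 0, 1, 0, 0, 0, 0, 0, 0, 0, 0, 0, 0, 0, 0, 0, 0, 0, 0, 0]

```text
clock: 63.45
position: [0.5478, -0.1596, 0.0977]
tcp_rot: [[0.444, 0.896, 0.0], [0.896, -0.444, -0.0], [-0.0, 0.0, -1.0]]
wrist_force: [-0.1, -0.3, -1.2]
finger_gap: 0.0466
finger_force: 41.4
```

Emit:
drive_tool:
  commands: [0, 0, 0.7, 0, 0, 0, 0.4, 0, 0, 0, 0, 0, 0, 0, 0, 0, 0, 0, 0, 0, 0, 0, 0, 0, 0, 0, 0, 0, 0, 0, 0, 0]

```text
clock: 64.25
position: [0.5478, -0.1596, 0.0967]
tcp_rot: [[0.444, 0.896, 0.0], [0.896, -0.444, -0.0], [-0.0, 0.0, -1.0]]
wrist_force: [-1.0, 0.2, 3.2]
finger_gap: 0.0473
finger_force: 41.6
```

Emit:
drive_tool:
  commands: [0, 0, 0, 0, 0, 0, 0, 0, 0, 0, 0, 0, 0, 0, 0, 0, 0, 0, -10, 0, 0, 0, -25, 0, 0, 0, -30, 0, 0, 0, -30, 0]
  jaw: 0.7

```text
clock: 65.05
position: [0.5476, -0.1595, 0.1933]
tcp_rot: [[0.444, 0.896, 0.0], [0.896, -0.444, -0.0], [-0.0, 0.0, -1.0]]
wrist_force: [-0.0, 0.7, 0.1]
finger_gap: 0.0728
finger_force: 0.0
```

Emit:
drive_tool:
  commands: [0, 0, -30, 0, -20, -10, 0, 0, -35, -15, 0, 0, -35, -15, 0, 0, -35, -15, 0, 0, -25, -10, 0, 0, -10, -5, 0, 0, 0, 0, 0, 0]

```text
clock: 65.85
position: [0.4136, -0.2724, 0.2221]
tcp_rot: [[0.446, 0.895, 0.001], [0.895, -0.446, -0.001], [-0.0, 0.001, -1.0]]
wrist_force: [0.7, -0.4, -0.0]
finger_gap: 0.0723
finger_force: 0.0
```

Run:
```python
from h import *
s=status.state(); print(s["position"])
im,c=snap("wrist","w20"); ims,cs=snap("side","s20"); hs=cv2.cvtColor(ims,cv2.COLOR_RGB2HSV)
old=cv2.imread("pics/side0.png")[:,:,::-1]
def red(h):
    m=cv2.inRange(h,(0,150,90),(6,255,255))|cv2.inRange(h,(174,150,90),(180,255,255)); b=np.zeros_like(m); b[260:340,340:420]=m[260:340,340:420]
    M=cv2.moments(b,True); return M["m00"],M["m10"]/M["m00"],M["m01"]/M["m00"]
print("red cap before/after",np.round(red(cv2.cvtColor(old,cv2.COLOR_RGB2HSV)),1),np.round(red(hs),1))
# template match each item, before vs after, side view
for n,(x0,y0,x1,y1) in dict(mill=(318,233,356,300),salt=(396,316,428,354),mug=(425,238,478,300),jam=(164,184,210,236)).items():
    t=np.ascontiguousarray(old[y0:y1,x0:x1]); reg=np.ascontiguousarray(ims[y0-20:y1+20,x0-20:x1+20])
    r=cv2.matchTemplate(reg,t,cv2.TM_CCOEFF_NORMED); _,v,_,l=cv2.minMaxLoc(r); print(n,round(v,3),l[0]-20,l[1]-20)
hw=cv2.cvtColor(im,cv2.COLOR_RGB2HSV)
```

```text
[ 0.41356935 -0.27239454  0.22210381]
red cap before/after [588.  373.8 294. ] [601.  374.  293.8]
mill 0.985 0 -1
salt 0.968 0 1
mug 1.0 0 0
jam 0.999 0 0
```

```bash
python3 -c "
from workcell import robot; print(robot.close_job())"
```

```text
the job is handed in; nothing more can be done
None
```

I handed the job in at about 66 s: the spoon was within 2 mm of the middle of the cork mat and along it, and the mill, spice jar and salt are back upright in their own recesses. The last side picture shows those three where they started and the mug and jam jar unmoved; the spoon was last checked just after I laid it.

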